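# Square the loaded capsule plate on its base and latch it

## Task

Slide the loaded capsule plate across the top of its base by pushing on its edges until it sits square and touching both back pins and the side pin; then swing the latch arm fully round so that it lies along the plate's near edge and locks it in. Push gently, do not lift or tip the plate, keep off the capsules, and leave the jar, the tamper and the spatula where they are.

Things in the scene. Friction and masses are not known exactly. Their poses are not given: they have to be found in the camera images.
- base: Fixed dark grey anodised slab on short feet, top 30 mm above the bench, x -155 to +95 mm, y -160 to +140 mm in its frame: x towards the two back pins (away from the robot), y towards the side pin (robot's left), z up, origin at bench height. Placed and turned differently every time. Plate's back edge is home at base x = +60 mm, parallel to y. Beyond the pins a thin flap lies folded back flat.
- back_pin_l (a point): Left of the two fixed back pins: steel dowel, 14 mm diameter, with a 20 mm head from 22 to 31 mm above the slab. The point lies where the plate's back edge touches it, at base x = +60, y = +14 mm, at the height of the slab's top.
- back_pin_r (a point): Right of the two fixed back pins: steel dowel, 14 mm diameter, with a 20 mm head from 22 to 31 mm above the slab. The point lies where the plate's back edge touches it, at base x = +60, y = -52 mm, at the height of the slab's top.
- side_pin: Adjustable side stop on the base: steel dowel, 14 mm diameter, 22 mm high below its 20 mm head, with a small aluminium foot behind it. Origin: where the plate's left edge touches the pin, at the height of the slab's top; axes parallel to the base's. Always at base x = 0, but set anew each time between base y = +62 and +78 mm. Rigid.
- plate: Loose aluminium plate, 120 mm (its x) by 140 mm (its y), 12 mm thick, 0.4 kg, too wide to grasp, skewed on the base, short of all pins. Origin: centre of its underside. Home: +x edge on both back pins, +y edge on the side pin. Slides at a few newtons; force rises at pins. Skewed on one back pin it can jam: turn it by pushing along the edge's swing about that pin; square it before the side pin.
- capsules: The 20 capsules standing in the plate (4 along x at 22 mm pitch, 5 along y at 24 mm pitch, 9 mm diameter, up to 29 mm above the plate's underside, so 17 mm above its top); outermost ones 22 mm in from each edge. Same frame as the plate. Must not be touched.
- plate_back_l (a point): Point on the plate's back edge face, at plate x = +60, y = +60 mm, mid thickness.
- plate_back_r (a point): Point on the plate's back edge face, at plate x = +60, y = -60 mm, mid thickness.
- plate_left (a point): Point on the plate's left edge face that meets the side pin at home, at plate x = 0, y = +70 mm, mid thickness.
- latch (a joint): Latch arm's angle (rad) about its upright screw, counter-clockwise from above. 0: arm points from the screw along the base's -x (open); 1.571: along the base's -y, beside the plate's near edge (closed, at its stop). Friction of about 1 N at the tip holds it anywhere; starts at 0 to 0.4. It closes only with the plate home on the back pins, leaving 1.5 mm of play.
- latch_pivot (a point): Axis of the latch screw, at base x = -69.5, y = +100 mm, mid height of the arm, 37.5 mm above the bench.
- latch_tip (a point): End of the latch arm, 80 mm from the screw's axis, at mid height. The arm is steel, 16 mm wide, 10 mm high, its underside 2.5 mm above the slab; the screw head stands 6 mm above it.
- jar: Bystander: amber jar, 64 mm diameter, 95 mm high, on the bench. Origin: centre of its underside.
- tamper: Bystander: steel hand tamper, 60 mm diameter foot, 80 mm high, standing on the bench. Origin: centre of its underside.
- spatula: Bystander: spatula 180 mm long, lying on the bench. Origin: its middle, underside.
Mind the look-alikes: they are no part of the job. Of the things shaped like the plate, the aluminium one is meant.

How it is judged:
By the outcome, as a careful person would: the job done as asked, in the order asked, and still so for the second after the job is handed in, with the robot touching nothing.
It also fails if it takes over 72 s, if anything falls off the work surface, if the arm or the gripper's body presses on something with over 40 N, if the wrist force passes 120 N, or if a joint passes its speed limit or range.

## Robot

A 6-joint arm with a two-finger parallel gripper is mounted at the origin on the work surface. World frame = base frame: x ahead of the robot, y to its left, z up, the work surface at z = 0. Lengths are in m, angles in rad, forces in N, time in s.
With the tool pointing down it reaches from about 0.35 to 0.875 m from the base axis. Payload 4.2 kg.
Tool frame: the origin (TCP) lies at the very end of the fingers, on their centre line; the grasp point (between the pads) lies 19 mm behind it; x points along the fingers, y is the direction in which the jaws open and shut, and the axes are right-handed (so a half turn about x gives the same grasp; the last joint's range is limited). The gripper opens to 85 mm and grips with 20 to 120 N. Pads are 22 mm wide; open, the fingers measure 114 mm over their backs; the gripper's body (76 mm by 85 mm) begins 54 mm behind the grasp point. The pads swing forward as they close: fully open they stand 13 mm farther back than shut.
Start: joints at [1.522, 0.385, 0.008, 0, -1.194, -0.259], TCP at [0.189, 0.596, 0.231] pointing down, gripper open.
Joint ranges: [-3.14, 3.14], [-1.21, 2.06], [-1.07, 1.41], [-3.16, 2.05], [-2.99, -0.16], [-3.1, 3.1]. Speed limits (rad/s): [2.79, 2.79, 3.14, 3.14, 3.14, 3.14].

## Interface

Orientations are given as a unit quaternion [w, x, y, z].
In Python, from workcell import r gives the robot as it stands. The module is installed in compiled form; this text tells all that it offers.
- The arm moves only by the shell command python3 -m jog 'ROWS' [OPENING] [FORCE]. ROWS is JSON, a list of rows, each an object of numbers: "tx", "ty", "tz": the shift along the tool's x, y, z each as a share of 0.2 m, from -1 to 1; "ax", "ay", "az": the turn, a rotation vector about the tool's x, y, z each as a share of pi rad, from -1 to 1. A call has 1 to 5 rows; each row is the pose to reach, as a shift and turn from the pose measured when the call began, along the tool's axes at that moment, turning the shorter way round; what a row does not reach only later rows make up. A row lasts 1/12 s, in which the tool goes at most 41.7 mm and 7.16 degrees, less where a joint would pass 70% of its speed; a pose out of reach is approached as far as the arm can. A call with a number of a shift or a turn outside -1 to 1 is refused whole. A call with a gripper value outside its range is refused whole. OPENING is the closure in counts, from 0 (fully open) to 255 (shut), set as the call begins (- or left out, the last holds). The fingers move at their own pace and stop on an object; FORCE is the grip in N (left out, the last holds). Time passes only in rows, so rows that repeat a pose let the fingers close. It gives the time, the measured TCP pose, the force and the opening at its end, in the units of the state.
- r.read_state(): the state, without advancing time (a new reading comes with each control period).
- r.get_image(name): name is "scene" or "top" or "wrist"; returns a dict with "pixels" (480x640x3 uint8, blue, green, red), "fx", "fy", "cx", "cy" (pixels), "extrinsics" (4x4, takes a point from camera to world coordinates). Camera axes: x right, y down, z forward; pixel columns grow to the right and rows downward; lengths in m; the calibration is good to about 2 mm. A picture is of the moment at which its call begins. There is no depth.
- r.sign_off(): hands the job in, once; it reports no verdict.
The state is a dict: "time_s": time; "joint_pos": joint angles; "joint_vel": joint speeds; "tau": joint torques, N m; "ee_pos": TCP position; "orientation": TCP orientation; "force": force on the tool from outside, world axes, zero at the start; "moment": the same for the moment, N m; "gripper_width": opening from 0.0 (shut) to 1.0 (fully open).
Only numpy, scipy, OpenCV 4.12 (cv2) and the standard library are available. Lean on these libraries where they do the work, as an engineer would, in place of code of your own. Each camera call takes 0.05 s, during which the arm holds its last target.

## Working session

There is one attempt and no reset: what is moved stays moved. The work goes in short steps, Python scripts to look and compute and a shell command to move; the robot and the scene stay as the last step left them, time stands still between calls to the robot, and variables do not carry over. Pictures are saved under pics/ and viewed, and the job is handed in when it is done.

```bash
mkdir -p pics; ls; python3 - <<'E'
from workcell import r
import cv2,numpy as np
np.set_printoptions(precision=4,suppress=True)
s=r.read_state();print(s)
for n in("scene","top","wrist"):
    i=r.get_image(n);cv2.imwrite(f"pics/{n}0.png",i["pixels"]);print(n,i["fx"],i["fy"],i["cx"],i["cy"]);print(np.array(i["extrinsics"]))
E
```

```text
pics
{'time_s': 0.0, 'joint_pos': array([ 1.5216,  0.3855,  0.0066, -0.0005, -1.194 , -0.2586]), 'joint_vel': array([ 0.0021, -0.0006,  0.0015,  0.0001, -0.0002,  0.0008]), 'tau': array([ -0.0005, -39.2286,  18.8402,   4.1862,  -0.0047,  -0.    ]), 'ee_pos': array([0.1891, 0.5951, 0.2302]), 'orientation': array([ 0.1077, -0.6986,  0.1092,  0.6988]), 'force': array([-0.5056,  0.0164, -0.0573]), 'moment': array([0.029 , 0.0508, 0.0154]), 'gripper_width': 0.9980665206841521}
scene 565.6520908529992 565.6520908529992 318.16453737833035 240.20004163701842
[[-0.088   0.6923 -0.7162  1.4246]
 [ 0.9961  0.0626 -0.0619  0.0838]
 [ 0.002  -0.7189 -0.6951  0.9125]
 [ 0.      0.      0.      1.    ]]
top 475.4339677743361 475.4339677743361 318.55830181458185 240.9509383486641
[[ 0.016  -0.9902  0.1387  0.391 ]
 [-0.9998 -0.0147  0.0101  0.0002]
 [-0.008  -0.1388 -0.9903  1.0288]
 [ 0.      0.      0.      1.    ]]
wrist 347.0444161636249 347.0444161636249 319.34718944573035 238.07552546548402
[[-0.3028 -0.9179 -0.2564  0.2546]
 [-0.953   0.2921  0.0801  0.5747]
 [ 0.0014  0.2686 -0.9632  0.3733]
 [ 0.      0.      0.      1.    ]]
```

View pics/top0.png

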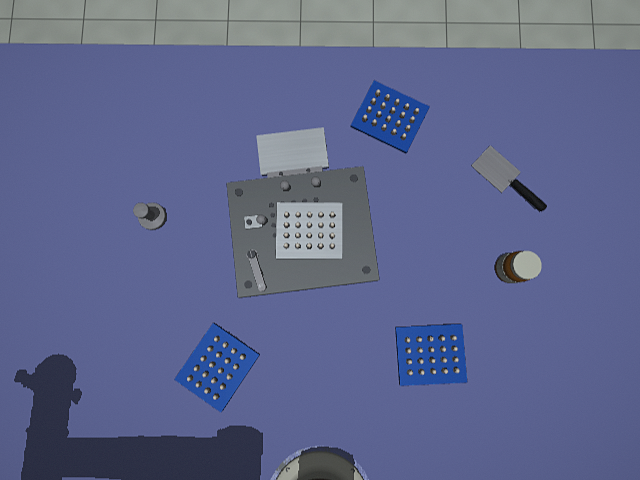

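View pics/scene0.png

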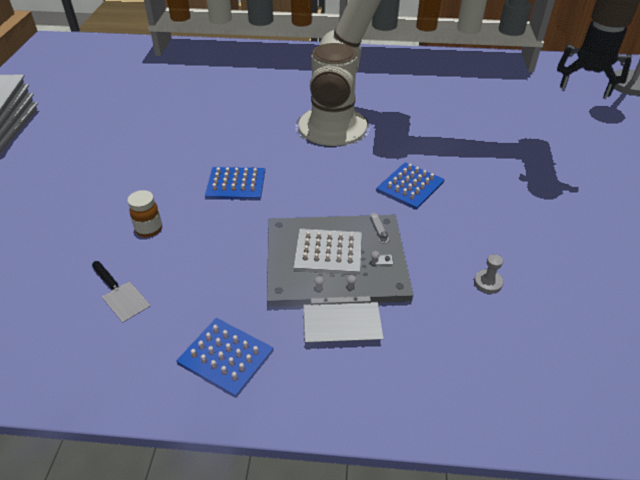

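Candidates for the plate in the top view are the blue plates at (390,116), (217,366) and (431,354), the silver flap at (292,152), and the aluminium plate on the base at (309,231). The last one fits the description. I'll check it in a close crop.

```bash
python3 - <<'E'
import cv2
a=cv2.imread("pics/top0.png")[160:305,220:390]
cv2.imwrite("pics/topc.png",cv2.resize(a,None,fx=4.5,fy=4.1,interpolation=cv2.INTER_CUBIC) if 0 else cv2.resize(a,None,fx=4,fy=4,interpolation=cv2.INTER_CUBIC))
a=cv2.imread("pics/scene0.png")[205:355,260:420]
cv2.imwrite("pics/scenec.png",cv2.resize(a,None,fx=4,fy=4,interpolation=cv2.INTER_CUBIC))
E
```

```text
(no output)
```

View pics/topc.png

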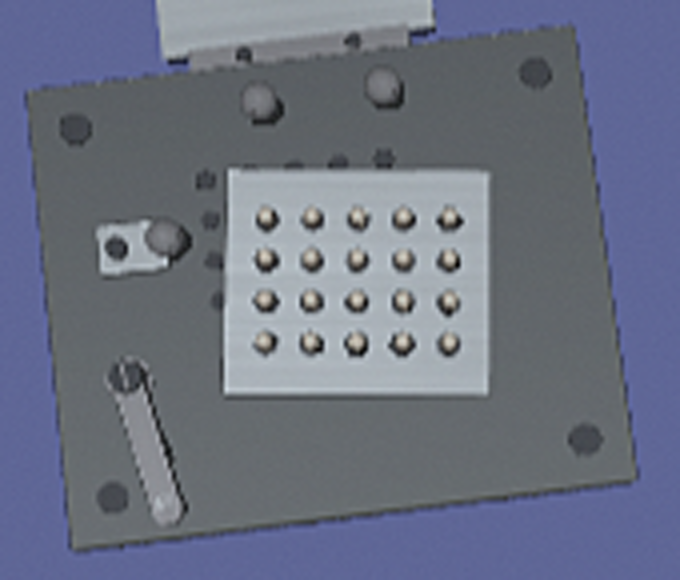

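View pics/scenec.png

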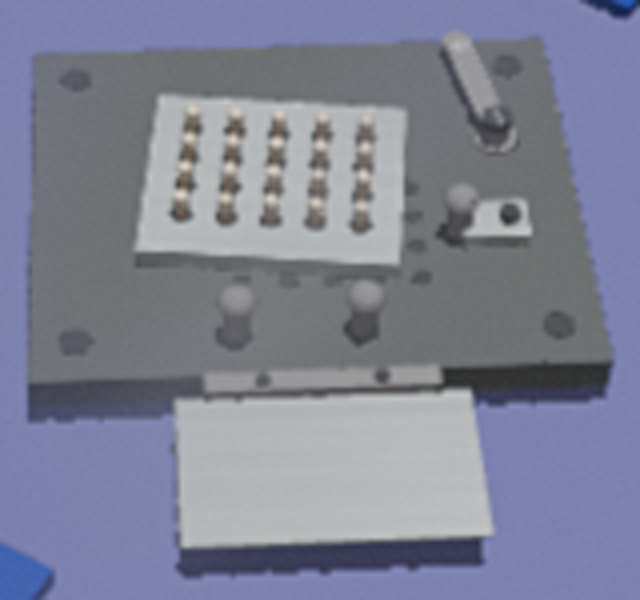

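The crop shows the aluminium plate with crop-pixel corners (228,169), (489,172), (489,394) and (224,393). It lies on the slab, with the back pins at (262,101) and (383,87), the side pin at (166,238), and the latch running from (128,376) to (168,522). That confirms the choice, so I'll fit the poses.

```bash
cat > h.py <<'E'
import numpy as np,cv2
from scipy.optimize import least_squares
np.set_printoptions(precision=4,suppress=True)
CAM={"scene":(565.652,318.1645,240.2,np.array([[-0.088,0.6923,-0.7162,1.4246],[0.9961,0.0626,-0.0619,0.0838],[0.002,-0.7189,-0.6951,0.9125]])),
"top":(475.434,318.5583,240.951,np.array([[0.016,-0.9902,0.1387,0.391],[-0.9998,-0.0147,0.0101,0.0002],[-0.008,-0.1388,-0.9903,1.0288]]))}
def ray(cam,u,v,z):
    f,cx,cy,E=CAM[cam];d=E[:,:3]@np.array([(u-cx)/f,(v-cy)/f,1]);o=E[:,3]
    return (o+d*(z-o[2])/d[2])[:2]
def crop(u,v,x0,y0,s): return x0+(u+.5)/s-.5, y0+(v+.5)/s-.5
def fit(W,L):
    W=np.array(W);L=np.array(L)
    def T(p):
        c,s=np.cos(p[2]),np.sin(p[2]);return L@np.array([[c,s],[-s,c]])+p[:2]
    q=least_squares(lambda p:(T(p)-W).ravel(),[W[:,0].mean(),W[:,1].mean(),0])
    return q.x,(W-T(q.x))*1000
def tob(b,p):
    c,s=np.cos(b[2]),np.sin(b[2]);return np.array([[c,s],[-s,c]])@(np.array(p)-b[:2])
def tow(b,p):
    c,s=np.cos(b[2]),np.sin(b[2]);return np.array([[c,-s],[s,c]])@np.array(p)+b[:2]
E
python3 - <<'E'
from h import *
def t(u,v,z): return ray("top",*crop(u,v,220,160,4),z)
def s(u,v,z): return ray("scene",*crop(u,v,260,205,4),z)
SL=[(.095,.14),(.095,-.16),(-.155,-.16),(-.155,.14)]
PL=[(.06,.07),(.06,-.07),(-.06,-.07),(-.06,.07)]
for n,f,sl,pl,pins,la in(("top",t,[(27,92),(575,27),(637,479),(73,549)],[(228,169),(489,172),(489,394),(224,393)],[(262,101,.058),(383,87,.058),(166,238,.058)],[(128,376,.044),(168,522,.0425)]),
 ("scene",s,[(610,361),(29,384),(36,53),(545,38)],[(401,265),(136,253),(160,96),(406,106)],[(366,297,.058),(237,300,.058),(461,198,.058)],[(491,118,.0465),(453,34,.0425)])):
    W=[f(u,v,.03) for u,v in sl];b,e=fit(W,SL);print(n,"base",b,"\n",e)
    W=[f(u,v,.042) for u,v in pl];p,e=fit(W,PL);print(n,"plate",p,"\n",e)
    print("plate in base",tob(b,p[:2])*1000,np.degrees(p[2]-b[2]))
    for q in pins+la: print(tob(b,f(*q))*1000,f(*q))
E
```

```text
top base [0.5815 0.0609 0.1373] 
 [[-1.2116 -0.8469]
 [-1.9822  0.5058]
 [ 1.6124  1.5659]
 [ 1.5814 -1.2248]]
top plate [0.5524 0.0308 0.0082] 
 [[-0.2107 -0.7014]
 [-1.017   0.8978]
 [ 0.8261  0.8003]
 [ 0.4016 -0.9968]]
plate in base [-32.9629 -25.8061] -7.396866874241338
[65.5056 12.4228] [0.6447 0.0821]
[ 65.1823 -51.4621] [0.6531 0.0188]
[-0.9558 70.0619] [0.571  0.1301]
[-68.4599  98.8877] [0.5002 0.1494]
[-146.304    86.2653] [0.4248 0.1263]
scene base [0.5832 0.0617 0.1346] 
 [[-0.5682 -2.77  ]
 [ 0.8223  1.599 ]
 [-0.1513  0.8647]
 [-0.1027  0.3063]]
scene plate [0.5529 0.0312 0.0211] 
 [[ 0.5893 -0.9579]
 [ 1.563  -0.3481]
 [-0.4231  1.2221]
 [-1.7292  0.0839]]
plate in base [-34.1276 -26.0849] -6.501586693109971
[69.8805 13.3685] [0.6506 0.0843]
[ 68.9989 -52.1318] [0.6586 0.0193]
[ 1.8401 69.8965] [0.5756 0.1312]
[-70.8983  96.1634] [0.5    0.1474]
[-146.8771   84.0246] [0.4264 0.1252]
```

```bash
cat >> h.py <<'E'
from scipy.spatial.transform import Rotation as R
B=np.array([.5823,.0613,.136])
def st():
    from workcell import r
    s=r.read_state();q=s["orientation"];return s,np.array(s["ee_pos"]),R.from_quat([q[1],q[2],q[3],q[0]])
def Rt(yaw): # tool x down, tool y along base +y rotated by yaw
    y=np.array([-np.sin(yaw),np.cos(yaw),0]);x=np.array([0,0,-1.]);return R.from_matrix(np.c_[x,y,np.cross(x,y)])
def go(bx,by,z,dyaw=0,flip=None):
    """base mm, z mm"""
    s,p,A=st();w=np.r_[tow(B,(bx/1e3,by/1e3)),z/1e3]
    sh=A.inv().apply(w-p)/.2
    c=[]
    for k in(0,np.pi): c.append((A.inv()*Rt(B[2]+dyaw+k)).as_rotvec()/np.pi)
    tr=min(c,key=np.linalg.norm)
    print("shift",sh.round(4),"turn",tr.round(4),"mm",np.linalg.norm(sh)*200,"deg",np.linalg.norm(tr)*180)
def now():
    s,p,A=st();b=tob(B,p[:2])*1e3
    y=A.apply([0,1,0]);print("t %.2f base"%s["time_s"],b.round(2),"z %.1f"%(p[2]*1e3),"yawrel %.2f deg"%np.degrees((np.arctan2(-y[0],y[1])-B[2]+np.pi/2)%np.pi-np.pi/2),"tilt",A.apply([1,0,0]).round(4))
    f=np.array(s["force"]);print("F base",tob([0,0,B[2]],f[:2]).round(2),"z %.2f"%f[2],"grip",s["gripper_width"],"q",s["joint_pos"].round(3))
E
python3 -c "
from h import *
now();go(-135,-26,120);go(-125,-26,45)"
```

```text
t 0.15 base [-317.06  582.29] z 230.5 yawrel -25.43 deg tilt [-0.0003 -0.0016 -1.    ]
F base [ 0.63 -0.2 ] z -0.68 grip 1.0043263030276053 q [ 1.522  0.385  0.007 -0.    -1.194 -0.259]
shift [ 0.5566  2.3549 -2.1282] turn [-0.1413  0.0001 -0.0005] mm 644.4978500499882 deg 25.434383368827756
shift [ 0.9316  2.3328 -2.1733] turn [-0.1413  0.0001 -0.0005] mm 664.3185836287175 deg 25.434383368827756
```

```bash
python3 -m jog '[{"ty":0.157,"tz":-0.142,"ax":-0.03},{"ty":0.314,"tz":-0.284,"ax":-0.06},{"ty":0.47,"tz":-0.425,"ax":-0.09},{"ty":0.628,"tz":-0.567,"ax":-0.12},{"ty":0.785,"tz":-0.709,"ax":-0.1413}]' 0 20
python3 -c "
from h import *
now();go(-140,-26,120)"
```

```text
t 0.15 base [-317.06  582.29] z 230.5 yawrel -25.43 deg tilt [-0.0003 -0.0016 -1.    ]
F base [ 0.63 -0.2 ] z -0.68 grip 1.0043263030276053 q [ 1.522  0.385  0.007 -0.    -1.194 -0.259]
shift [ 0.5566  2.3656 -2.1056] turn [-0.1413  0.0001 -0.0005] mm 643.1033570650363 deg 25.434383368827756validation failed for argument at $[0]...
```

```bash
python3 -m jog '[{"tx":0,"ty":0.157,"tz":-0.142,"ax":-0.03,"ay":0,"az":0},{"tx":0,"ty":0.314,"tz":-0.284,"ax":-0.06,"ay":0,"az":0},{"tx":0,"ty":0.47,"tz":-0.425,"ax":-0.09,"ay":0,"az":0},{"tx":0,"ty":0.628,"tz":-0.567,"ax":-0.12,"ay":0,"az":0},{"tx":0,"ty":0.785,"tz":-0.709,"ax":-0.1413,"ay":0,"az":0}]' 0 20
python3 -c "
from h import *
now();go(-140,-26,120)"
```

```text
time_s: 0.57
ee_pos: [0.2756, 0.4038, 0.2304]
orientation: [-0.051, -0.705, -0.049, 0.706]
force: [1.3, -0.1, -1.0]
gripper_width: 1.0
t 0.57 base [-257.48  380.89] z 230.4 yawrel 0.28 deg tilt [-0.0006 -0.0023 -1.    ]
F base [ 1.31 -0.25] z -1.04 grip 1.0003372863429518 q [ 1.305  0.154 -0.316  0.    -1.104  0.407]
shift [ 0.556   2.0361 -0.5779] turn [ 0.0016  0.0003 -0.0007] mm 437.66326563431966 deg 0.3130570989188108
```

```bash
python3 -m jog '[{"tx":0,"ty":0.2,"tz":-0.057,"ax":0,"ay":0,"az":0},{"tx":0,"ty":0.4,"tz":-0.114,"ax":0,"ay":0,"az":0},{"tx":0,"ty":0.6,"tz":-0.171,"ax":0,"ay":0,"az":0},{"tx":0,"ty":0.8,"tz":-0.228,"ax":0,"ay":0,"az":0},{"tx":0,"ty":1.0,"tz":-0.289,"ax":0,"ay":0,"az":0}]' 
python3 -m jog '[{"tx":0,"ty":0.2,"tz":-0.057,"ax":0,"ay":0,"az":0},{"tx":0,"ty":0.4,"tz":-0.114,"ax":0,"ay":0,"az":0},{"tx":0,"ty":0.6,"tz":-0.171,"ax":0,"ay":0,"az":0},{"tx":0,"ty":0.8,"tz":-0.228,"ax":0,"ay":0,"az":0},{"tx":0,"ty":1.0,"tz":-0.289,"ax":0,"ay":0,"az":0}]' 
python3 -c "
from h import *
now();go(-128,-26,60)"
```

```text
time_s: 0.98
ee_pos: [0.3601, 0.2135, 0.2309]
orientation: [-0.051, -0.705, -0.049, 0.706]
force: [1.9, 0.8, 0.1]
gripper_width: 0.999
time_s: 1.4
ee_pos: [0.4449, 0.0231, 0.2314]
orientation: [-0.051, -0.705, -0.05, 0.705]
force: [1.4, 0.8, -0.3]
gripper_width: 0.997
t 1.40 base [-141.33  -19.17] z 231.4 yawrel 0.34 deg tilt [-0.     -0.0015 -1.    ]
F base [1.46 0.64] z -0.31 grip 0.9966872612719374 q [ 0.42   0.074 -0.407  0.002 -1.091  1.292]
shift [ 0.857   0.0333 -0.0667] turn [ 0.0019  0.0001 -0.0005] mm 172.04598827498086 deg 0.34758243389716703
```

```bash
python3 -m jog '[{"tx":0.2,"ty":0.033,"tz":-0.06,"ax":0.002,"ay":0,"az":0},{"tx":0.4,"ty":0.033,"tz":-0.06,"ax":0.002,"ay":0,"az":0},{"tx":0.6,"ty":0.033,"tz":-0.06,"ax":0.002,"ay":0,"az":0},{"tx":0.78,"ty":0.033,"tz":-0.06,"ax":0.002,"ay":0,"az":0},{"tx":0.88,"ty":0.033,"tz":-0.06,"ax":0.002,"ay":0,"az":0}]' 
python3 - <<'E'
from h import *
now();go(-128,-26,40)
from workcell import r
for n in("scene","wrist"):
    a=r.get_image(n)["pixels"]
    if n=="scene": a=cv2.resize(a[120:320,230:450],None,fx=3,fy=3,interpolation=cv2.INTER_CUBIC)
    cv2.imwrite(f"pics/{n}1.png",a)
E
```

```text
time_s: 1.82
ee_pos: [0.4551, 0.0168, 0.0517]
orientation: [-0.048, -0.703, -0.046, 0.708]
force: [-0.2, -0.3, -0.4]
gripper_width: 0.999
t 1.82 base [-132.11  -26.87] z 51.7 yawrel -0.12 deg tilt [-0.0062 -0.0034 -1.    ]
F base [-0.26 -0.31] z -0.36 grip 0.9991298516849425 q [ 0.396  0.334 -0.623  0.001 -0.62   1.308]
shift [ 0.0585 -0.0045 -0.0209] turn [-0.0007  0.0021 -0.0008] mm 12.451156617620644 deg 0.4228720004833575
```

View pics/scene1.png

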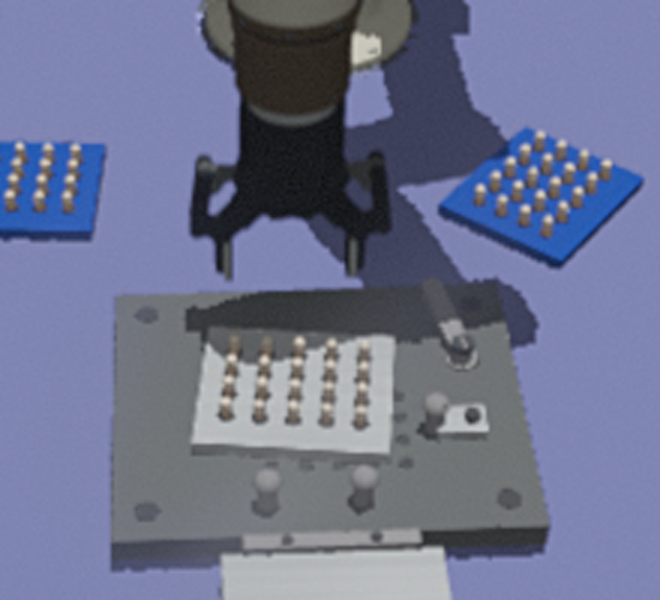

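View pics/wrist1.png

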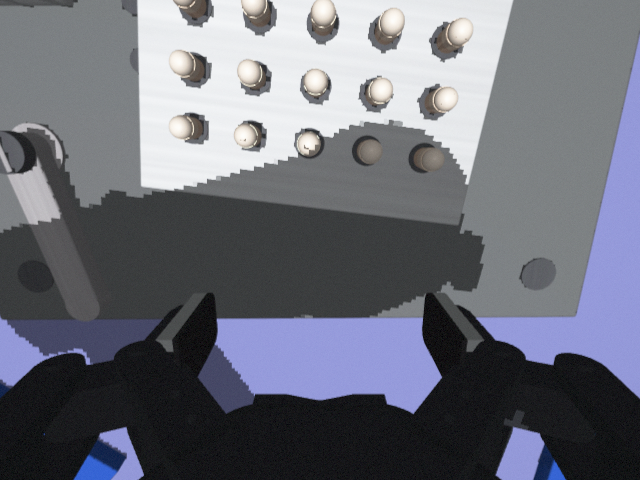

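```bash
python3 -c "
from h import *
for u,v in((348.2,211.7),(305.8,212.2)):
  for z in(.045,.052,.058,.065,.07): print(u,z,ray('scene',u,v,z), tob(B,ray('scene',u,v,z))*1e3)"
```

```text
348.2 0.045 [0.4294 0.0678] [-150.6181   27.156 ]
348.2 0.052 [0.4374 0.0679] [-142.6442   26.1952]
348.2 0.058 [0.4443 0.068 ] [-135.8094   25.3717]
348.2 0.065 [0.4523 0.0682] [-127.8356   24.411 ]
348.2 0.07 [0.4581 0.0682] [-122.1399   23.7247]
305.8 0.045 [ 0.4401 -0.0303] [-153.353   -71.4979]
305.8 0.052 [ 0.448  -0.0294] [-145.3571  -71.6626]
305.8 0.058 [ 0.4548 -0.0286] [-138.5034  -71.8037]
305.8 0.065 [ 0.4628 -0.0277] [-130.5075  -71.9684]
305.8 0.07 [ 0.4684 -0.027 ] [-124.7961  -72.0861]
```

```bash
python3 -m jog '[{"tx":0.05,"ty":-0.004,"tz":-0.02,"ax":0,"ay":0.002,"az":-0.001},{"tx":0.09,"ty":-0.004,"tz":-0.02,"ax":0,"ay":0.002,"az":-0.001},{"tx":0.09,"ty":-0.004,"tz":-0.02,"ax":0,"ay":0.002,"az":-0.001}]' 
python3 -m jog '[{"tx":0.01,"ty":0,"tz":0,"ax":0,"ay":0,"az":0},{"tx":0.02,"ty":0,"tz":0,"ax":0,"ay":0,"az":0}]' 
python3 - <<'E'
from h import *
now();go(-128,-26,24)
E
```

```text
time_s: 2.17
ee_pos: [0.4584, 0.0181, 0.0339]
orientation: [-0.048, -0.704, -0.047, 0.707]
force: [-0.0, 0.9, 0.5]
gripper_width: 1.002
time_s: 2.33
ee_pos: [0.4591, 0.0185, 0.031]
orientation: [-0.048, -0.705, -0.048, 0.706]
force: [0.9, -0.1, 0.5]
gripper_width: 1.002
t 2.33 base [-127.83  -25.75] z 31.0 yawrel -0.06 deg tilt [-0.0014 -0.0002 -1.    ]
F base [ 0.88 -0.27] z 0.51 grip 1.0015685908209448 q [ 0.395  0.376 -0.635 -0.001 -0.561  1.311]
shift [0.0348 0.0013 0.0008] turn [-0.0003  0.0005  0.    ] mm 6.97081617004743 deg 0.10116871273577296
```

```bash
python3 -m jog '[{"tx":0.01,"ty":0,"tz":0,"ax":0,"ay":0,"az":0},{"tx":0.016,"ty":0,"tz":0,"ax":0,"ay":0,"az":0},{"tx":0.016,"ty":0,"tz":0,"ax":0,"ay":0,"az":0}]' 
python3 -m jog '[{"tx":0.01,"ty":0,"tz":0,"ax":0,"ay":0,"az":0},{"tx":0.018,"ty":0,"tz":0,"ax":0,"ay":0,"az":0},{"tx":0.018,"ty":0,"tz":0,"ax":0,"ay":0,"az":0}]' 
python3 - <<'E'
from h import *
now()
from workcell import r
a=r.get_image("scene")["pixels"]
a=cv2.resize(a[180:300,260:420],None,fx=4,fy=4,interpolation=cv2.INTER_CUBIC)
cv2.imwrite(f"pics/scene2.png",a)
E
```

```text
time_s: 2.58
ee_pos: [0.4592, 0.0185, 0.028]
orientation: [-0.048, -0.705, -0.048, 0.706]
force: [-0.1, -0.5, 0.2]
gripper_width: 1.003
time_s: 2.83
ee_pos: [0.4591, 0.0185, 0.0241]
orientation: [-0.048, -0.705, -0.048, 0.706]
force: [-0.6, -0.9, -0.1]
gripper_width: 1.002
t 2.83 base [-127.92  -25.73] z 24.1 yawrel -0.06 deg tilt [-0.0014 -0.0001 -1.    ]
F base [-0.74 -0.84] z -0.12 grip 1.0017438448535192 q [ 0.395  0.388 -0.641 -0.001 -0.543  1.311]
```

View pics/scene2.png

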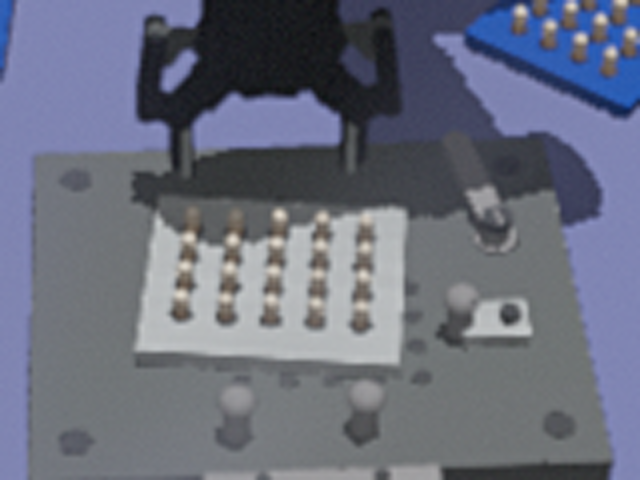

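```bash
python3 -m jog '[{"tx":0.006,"ty":0,"tz":-0.015,"ax":0,"ay":0,"az":0},{"tx":0.006,"ty":0,"tz":-0.03,"ax":0,"ay":0,"az":0},{"tx":0.006,"ty":0,"tz":-0.045,"ax":0,"ay":0,"az":0},{"tx":0.006,"ty":0,"tz":-0.06,"ax":0,"ay":0,"az":0},{"tx":0.006,"ty":0,"tz":-0.075,"ax":0,"ay":0,"az":0}]' 
python3 -m jog '[{"tx":0,"ty":0,"tz":-0.01,"ax":0,"ay":0,"az":0},{"tx":0,"ty":0,"tz":-0.02,"ax":0,"ay":0,"az":0},{"tx":0,"ty":0,"tz":-0.03,"ax":0,"ay":0,"az":0},{"tx":0,"ty":0,"tz":-0.04,"ax":0,"ay":0,"az":0},{"tx":0,"ty":0,"tz":-0.05,"ax":0,"ay":0,"az":0}]' 
python3 - <<'E'
from h import *
now()
from workcell import r
a=r.get_image("top")["pixels"]
a=cv2.resize(a[160:305,220:390],None,fx=4,fy=4,interpolation=cv2.INTER_CUBIC)
cv2.imwrite(f"pics/top3.png",a)
E
```

```text
time_s: 3.3
ee_pos: [0.4745, 0.0206, 0.023]
orientation: [-0.048, -0.705, -0.048, 0.706]
force: [-0.1, -0.4, -0.3]
gripper_width: 1.0
time_s: 3.72
ee_pos: [0.484, 0.0216, 0.0228]
orientation: [-0.048, -0.705, -0.047, 0.706]
force: [-1.1, -1.5, -0.6]
gripper_width: 1.0
t 3.72 base [-102.8  -26. ] z 22.8 yawrel -0.08 deg tilt [-0.0022 -0.0004 -1.    ]
F base [-1.34 -1.32] z -0.63 grip 0.9995838032447434 q [ 0.38   0.422 -0.581 -0.001 -0.57   1.326]
```

View pics/top3.png

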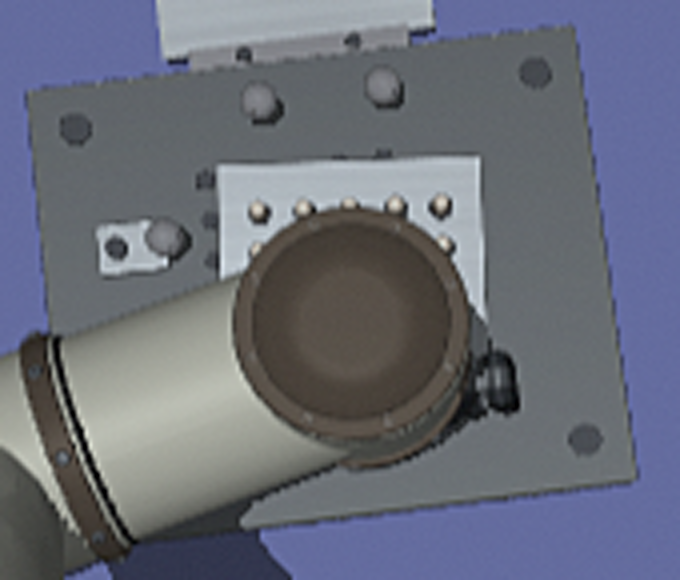

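The plate is sliding and turning square: its back edge now runs from (220,163) to (479,157) in the crop. I'll keep pushing.

```bash
python3 -m jog '[{"tx":0,"ty":0,"tz":-0.01,"ax":0,"ay":0,"az":0},{"tx":0,"ty":0,"tz":-0.02,"ax":0,"ay":0,"az":0},{"tx":0,"ty":0,"tz":-0.03,"ax":0,"ay":0,"az":0},{"tx":0,"ty":0,"tz":-0.04,"ax":0,"ay":0,"az":0},{"tx":0,"ty":0,"tz":-0.05,"ax":0,"ay":0,"az":0}]' 
python3 -m jog '[{"tx":0,"ty":0,"tz":-0.01,"ax":0,"ay":0,"az":0},{"tx":0,"ty":0,"tz":-0.02,"ax":0,"ay":0,"az":0},{"tx":0,"ty":0,"tz":-0.03,"ax":0,"ay":0,"az":0},{"tx":0,"ty":0,"tz":-0.04,"ax":0,"ay":0,"az":0},{"tx":0,"ty":0,"tz":-0.05,"ax":0,"ay":0,"az":0}]' 
python3 - <<'E'
from h import *
now()
from workcell import r
a=r.get_image("top")["pixels"]
a=cv2.resize(a[160:305,220:390],None,fx=4,fy=4,interpolation=cv2.INTER_CUBIC)
cv2.imwrite(f"pics/top4.png",a)
a=r.get_image("scene")["pixels"]
a=cv2.resize(a[205:355,260:420],None,fx=4,fy=4,interpolation=cv2.INTER_CUBIC)
cv2.imwrite("pics/scene4.png",a)
E
```

```text
time_s: 4.18
ee_pos: [0.4952, 0.0234, 0.0228]
orientation: [-0.048, -0.705, -0.048, 0.706]
force: [-1.2, -0.2, -0.7]
gripper_width: 1.0
time_s: 4.6
ee_pos: [0.5051, 0.0248, 0.0228]
orientation: [-0.048, -0.705, -0.048, 0.706]
force: [-2.5, 0.4, -0.7]
gripper_width: 0.999
t 4.60 base [-81.4  -25.66] z 22.8 yawrel -0.03 deg tilt [-0.0006  0.0001 -1.    ]
F base [-2.43  0.73] z -0.75 grip 0.9991055202312517 q [ 0.37   0.447 -0.53  -0.    -0.595  1.336]
```

View pics/top4.png

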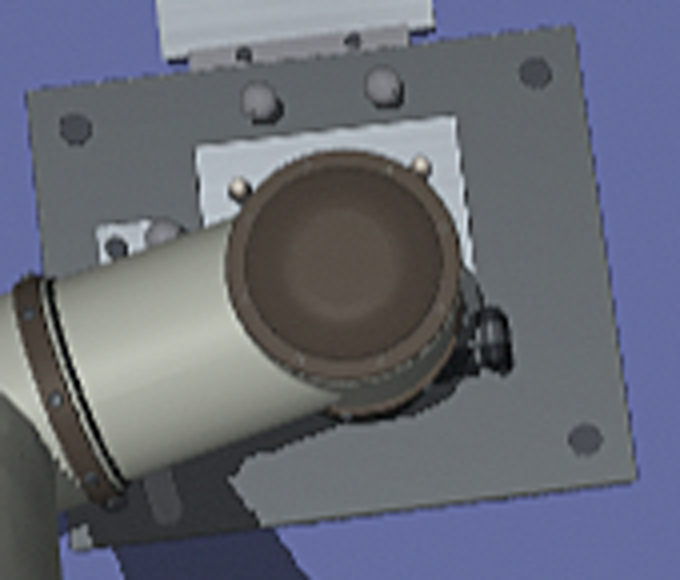

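View pics/scene4.png

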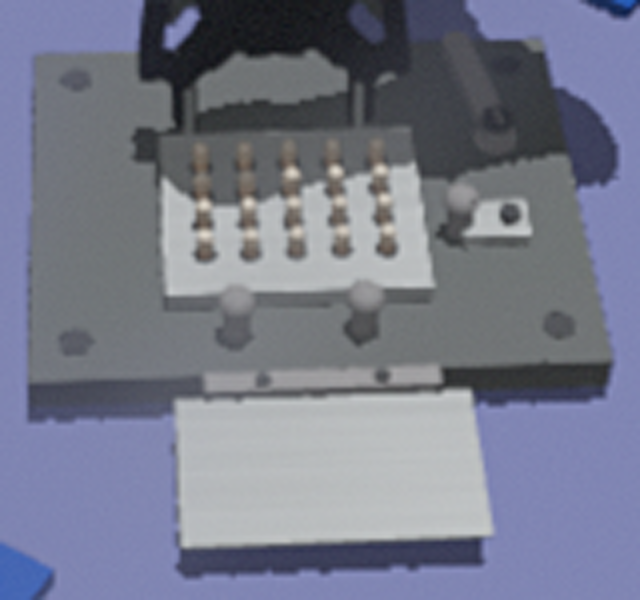

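The plate is now square and about 10 mm short of the back pins. I'll push on until the force rises.

```bash
python3 -m jog '[{"tx":0,"ty":0,"tz":-0.01,"ax":0,"ay":0,"az":0},{"tx":0,"ty":0,"tz":-0.02,"ax":0,"ay":0,"az":0},{"tx":0,"ty":0,"tz":-0.03,"ax":0,"ay":0,"az":0}]' 
python3 -m jog '[{"tx":0,"ty":0,"tz":-0.005,"ax":0,"ay":0,"az":0},{"tx":0,"ty":0,"tz":-0.01,"ax":0,"ay":0,"az":0},{"tx":0,"ty":0,"tz":-0.01,"ax":0,"ay":0,"az":0}]' 
python3 - <<'E'
from h import *
now()
E
```

```text
time_s: 4.95
ee_pos: [0.5122, 0.0259, 0.0229]
orientation: [0.048, 0.706, 0.048, -0.705]
force: [-1.9, -0.7, -0.2]
gripper_width: 0.998
time_s: 5.2
ee_pos: [0.5144, 0.0263, 0.0229]
orientation: [0.048, 0.706, 0.048, -0.705]
force: [-1.9, 0.8, -0.4]
gripper_width: 0.994
t 5.20 base [-72.  -25.5] z 22.9 yawrel -0.02 deg tilt [ 0.0015  0.0006 -1.    ]
F base [-1.78  1.09] z -0.38 grip 0.9943574450897903 q [ 0.366  0.457 -0.509 -0.    -0.603  1.34 ]
```

```bash
python3 -m jog '[{"tx":0,"ty":0,"tz":-0.005,"ax":0,"ay":0,"az":0},{"tx":0,"ty":0,"tz":-0.008,"ax":0,"ay":0,"az":0},{"tx":0,"ty":0,"tz":-0.008,"ax":0,"ay":0,"az":0}]' 
python3 -m jog '[{"tx":0,"ty":0,"tz":-0.005,"ax":0,"ay":0,"az":0},{"tx":0,"ty":0,"tz":-0.005,"ax":0,"ay":0,"az":0}]' 
python3 - <<'E'
from h import *
now()
from workcell import r
a=r.get_image("scene")["pixels"]
a=cv2.resize(a[205:325,260:420],None,fx=5,fy=5,interpolation=cv2.INTER_CUBIC)
cv2.imwrite("pics/scene5.png",a)
E
```

```text
time_s: 5.45
ee_pos: [0.5158, 0.0264, 0.0229]
orientation: [0.048, 0.706, 0.048, -0.705]
force: [-3.7, -0.3, 0.7]
gripper_width: 0.999
time_s: 5.62
ee_pos: [0.5158, 0.0264, 0.0228]
orientation: [-0.048, -0.705, -0.048, 0.706]
force: [-4.9, -0.1, 2.8]
gripper_width: 0.999
t 5.62 base [-70.61 -25.59] z 22.8 yawrel -0.02 deg tilt [-0.0012 -0.     -1.    ]
F base [-4.88  0.54] z 2.81 grip 0.9991915066927158 q [ 0.365  0.46  -0.503 -0.001 -0.609  1.342]
```

View pics/scene5.png

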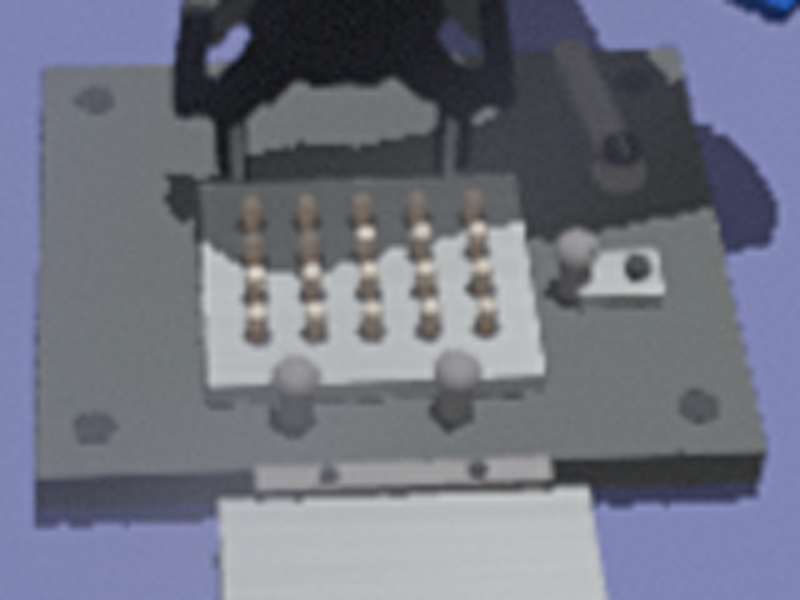

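```bash
python3 -m jog '[{"tx":0,"ty":0,"tz":0.04,"ax":0,"ay":0,"az":0},{"tx":0,"ty":0,"tz":0.1,"ax":0,"ay":0,"az":0},{"tx":-0.2,"ty":0,"tz":0.2,"ax":0,"ay":0,"az":0},{"tx":-0.4,"ty":0,"tz":0.35,"ax":0,"ay":0,"az":0},{"tx":-0.55,"ty":0,"tz":0.5,"ax":0,"ay":0,"az":0}]' 255 20
python3 -m jog '[{"tx":0,"ty":0.2,"tz":0,"ax":0,"ay":0,"az":0},{"tx":0,"ty":0.4,"tz":0,"ax":0,"ay":0,"az":0},{"tx":0,"ty":0.6,"tz":0,"ax":0,"ay":0,"az":0},{"tx":0,"ty":0.65,"tz":0,"ax":0,"ay":0,"az":0},{"tx":0,"ty":0.65,"tz":0,"ax":0,"ay":0,"az":0}]'
python3 - <<'E'
from h import *
now()
from workcell import r
a=r.get_image("scene")["pixels"]
cv2.imwrite("pics/scene6.png",cv2.resize(a[205:325,260:420],None,fx=5,fy=5,interpolation=cv2.INTER_CUBIC))
a=r.get_image("top")["pixels"]
cv2.imwrite("pics/top6.png",cv2.resize(a[160:305,220:390],None,fx=4,fy=4,interpolation=cv2.INTER_CUBIC))
E
```

```text
time_s: 6.08
ee_pos: [0.4263, 0.0144, 0.1257]
orientation: [0.048, 0.706, 0.048, -0.705]
force: [0.8, 0.6, 1.8]
gripper_width: 0.299
time_s: 6.5
ee_pos: [0.4451, -0.1164, 0.1262]
orientation: [0.047, 0.708, 0.047, -0.703]
force: [-1.2, -0.3, 0.8]
gripper_width: 0.0
t 6.50 base [-160.06 -157.41] z 126.2 yawrel -0.23 deg tilt [ 0.0064  0.0004 -1.    ]
F base [-1.19 -0.1 ] z 0.76 grip 0.00018257609297908317 q [ 0.099  0.217 -0.536  0.    -0.812  1.603]
```

View pics/scene6.png

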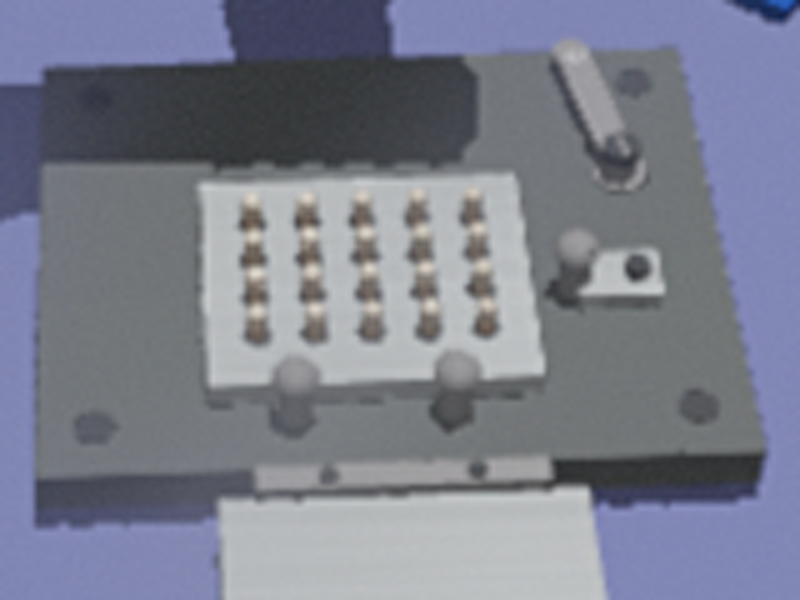

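View pics/top6.png

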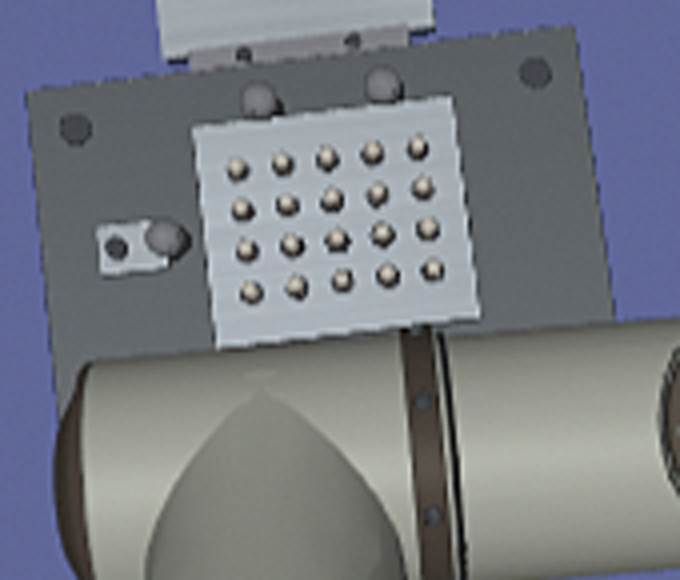

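```bash
python3 - <<'E'
from h import *
def t(u,v,z): return ray("top",*crop(u,v,220,160,4),z)
def s(u,v,z): return ray("scene",*crop(u,v,260,205,5),z)
PL=[(.06,.07),(.06,-.07),(-.06,-.07),(-.06,.07)]
for f,pl in((t,[(193,127),(451,98),(479,318),(217,348)]),(s,[(545,375),(210,387),(199,183),(519,174)])):
    p,e=fit([f(u,v,.042) for u,v in pl],PL);print(tob(B,p[:2])*1e3,np.degrees(p[2]-B[2]));print(e)
# capsule rows (top view), tip z~0.057
c=[(238,169),(283,163),(328,157),(373,152),(418,148),(242,209),(288,204),(332,198),(377,193),(423,187),(247,249),(292,244),(337,239),(382,234),(428,228),(252,292),(297,287),(343,281),(388,275),(433,269)]
L=[(.033-.022*i,.048-.024*j) for i in range(4) for j in range(5)]
p,e=fit([t(u,v,.057) for u,v in c],L);print(tob(B,p[:2])*1e3,np.degrees(p[2]-B[2]),abs(e).max())
go(0,-150,126,np.pi/2)
E
```

```text
[ -0.8576 -18.1145] -0.2237002370898034
[[-0.0019 -0.6796]
 [-0.6857  1.0255]
 [ 0.075   0.7496]
 [ 0.6125 -1.0956]]
[  0.1741 -17.7844] -0.0858126362406339
[[-0.031  -0.7721]
 [ 0.2073  0.8559]
 [-0.2358 -1.025 ]
 [ 0.0596  0.9411]]
[ -2.2311 -18.5992] 0.03411614645592169 0.9708151938643272
shift [ 0.0025 -0.028  -0.8026] turn [ 0.4996 -0.0011  0.0011] mm 160.62665843582593 deg 89.93709921663435
```

```bash
python3 -m jog '[{"tx":0,"ty":-0.01,"tz":-0.16,"ax":0.039,"ay":0,"az":0},{"tx":0,"ty":-0.02,"tz":-0.32,"ax":0.078,"ay":0,"az":0},{"tx":0,"ty":-0.028,"tz":-0.48,"ax":0.117,"ay":0,"az":0},{"tx":0,"ty":-0.028,"tz":-0.64,"ax":0.156,"ay":-0.001,"az":0.001},{"tx":0,"ty":-0.028,"tz":-0.8,"ax":0.195,"ay":-0.001,"az":0.001}]'
python3 -m jog '[{"tx":0,"ty":0,"tz":0,"ax":0.039,"ay":0,"az":0},{"tx":0,"ty":0,"tz":0,"ax":0.078,"ay":0,"az":0},{"tx":0,"ty":0,"tz":0,"ax":0.117,"ay":0,"az":0},{"tx":0,"ty":0,"tz":0,"ax":0.156,"ay":0,"az":0},{"tx":0,"ty":0,"tz":0,"ax":0.195,"ay":0,"az":0}]'
python3 - <<'E'
from h import *
now();go(0,-120,60,np.pi/2)
E
```

```text
time_s: 7.02
ee_pos: [0.6038, -0.0852, 0.1265]
orientation: [-0.168, 0.687, -0.169, -0.686]
force: [-1.2, -0.8, 1.1]
gripper_width: 0.001
time_s: 7.43
ee_pos: [0.6041, -0.0832, 0.1262]
orientation: [-0.369, 0.604, -0.369, -0.602]
force: [0.1, -0.4, 0.4]
gripper_width: -0.002
t 7.43 base [   2.02 -146.13] z 126.2 yawrel -70.67 deg tilt [ 0.0021 -0.0018 -1.    ]
F base [ 0.09 -0.42] z 0.41 grip -0.002359792009389927 q [ 0.129  0.448 -0.174  0.003 -0.946  0.343]
shift [ 0.3309 -0.0334  0.1275] turn [ 0.1074 -0.0007  0.0005] mm 71.24229443374216 deg 19.331771131504677
```

```bash
python3 -m jog '[{"tx":0.1,"ty":-0.01,"tz":0.03,"ax":0.036,"ay":0,"az":0},{"tx":0.2,"ty":-0.02,"tz":0.07,"ax":0.072,"ay":0,"az":0},{"tx":0.3,"ty":-0.03,"tz":0.1,"ax":0.107,"ay":0,"az":0},{"tx":0.33,"ty":-0.033,"tz":0.1,"ax":0.107,"ay":-0.001,"az":0},{"tx":0.33,"ty":-0.033,"tz":0.1,"ax":0.107,"ay":-0.001,"az":0}]'
python3 - <<'E'
from h import *
now();go(0,-120,35,np.pi/2)
E
```

```text
time_s: 7.85
ee_pos: [0.6, -0.0611, 0.0584]
orientation: [0.463, -0.533, 0.463, 0.535]
force: [0.7, 0.1, 0.5]
gripper_width: 0.002
t 7.85 base [   0.98 -123.68] z 58.4 yawrel -89.63 deg tilt [-0.0024  0.0009 -1.    ]
F base [0.7  0.02] z 0.53 grip 0.0021720905920477483 q [ 0.166  0.52  -0.253 -0.002 -0.8   -0.022]
shift [0.1173 0.0045 0.0183] turn [ 0.002   0.0004 -0.0007] mm 23.751415324062858 deg 0.3950507351639779
```

```bash
python3 -m jog '[{"tx":0.06,"ty":0.004,"tz":0.01,"ax":0.002,"ay":0,"az":0},{"tx":0.1,"ty":0.004,"tz":0.018,"ax":0.002,"ay":0,"az":-0.001},{"tx":0.115,"ty":0.004,"tz":0.018,"ax":0.002,"ay":0,"az":-0.001},{"tx":0.115,"ty":0.004,"tz":0.018,"ax":0.002,"ay":0,"az":-0.001}]'
python3 -m jog '[{"tx":0,"ty":0,"tz":0.015,"ax":0,"ay":0,"az":0},{"tx":0,"ty":0,"tz":0.03,"ax":0,"ay":0,"az":0},{"tx":0,"ty":0,"tz":0.045,"ax":0,"ay":0,"az":0},{"tx":0,"ty":0,"tz":0.06,"ax":0,"ay":0,"az":0},{"tx":0,"ty":0,"tz":0.075,"ax":0,"ay":0,"az":0}]'
python3 - <<'E'
from h import *
now();go(0,-99,35,np.pi/2)
from workcell import r
a=r.get_image("scene")["pixels"]
cv2.imwrite("pics/scene7.png",cv2.resize(a[205:325,260:420],None,fx=5,fy=5,interpolation=cv2.INTER_CUBIC))
E
```

```text
time_s: 8.18
ee_pos: [0.5986, -0.0576, 0.0353]
orientation: [0.465, -0.533, 0.464, 0.533]
force: [-0.9, -0.2, -0.2]
gripper_width: 0.0
time_s: 8.6
ee_pos: [0.5967, -0.0424, 0.0357]
orientation: [0.465, -0.533, 0.464, 0.533]
force: [0.6, 0.2, -0.2]
gripper_width: -0.005
t 8.60 base [   0.24 -104.65] z 35.7 yawrel -89.90 deg tilt [ 0.0009  0.0013 -1.    ]
F base [0.64 0.11] z -0.19 grip -0.005244795292034583 q [ 0.199  0.542 -0.287 -0.002 -0.741 -0.06 ]
shift [0.0037 0.0012 0.0283] turn [0.0005 0.0004 0.0004] mm 5.706873195446607 deg 0.13175035237860758
```

View pics/scene7.png

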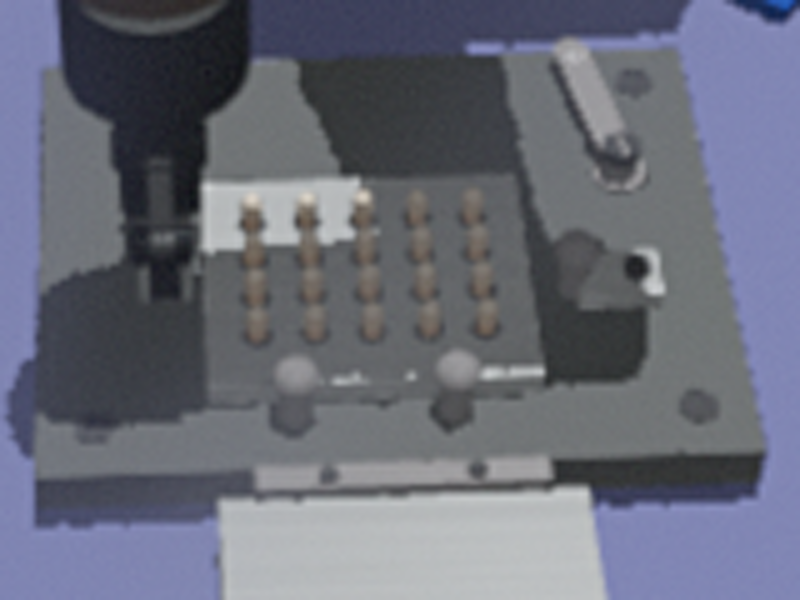

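```bash
python3 -m jog '[{"tx":0.003,"ty":0,"tz":0.012,"ax":0,"ay":0,"az":0},{"tx":0.003,"ty":0,"tz":0.022,"ax":0,"ay":0,"az":0},{"tx":0.003,"ty":0,"tz":0.032,"ax":0,"ay":0,"az":0},{"tx":0.003,"ty":0,"tz":0.042,"ax":0,"ay":0,"az":0},{"tx":0.003,"ty":0,"tz":0.052,"ax":0,"ay":0,"az":0}]'
python3 -m jog '[{"tx":0,"ty":0,"tz":0.007,"ax":0,"ay":0,"az":0},{"tx":0,"ty":0,"tz":0.014,"ax":0,"ay":0,"az":0},{"tx":0,"ty":0,"tz":0.014,"ax":0,"ay":0,"az":0}]'
python3 - <<'E'
from h import *
now()
from workcell import r
a=r.get_image("scene")["pixels"]
cv2.imwrite("pics/scene8.png",cv2.resize(a[205:325,260:420],None,fx=5,fy=5,interpolation=cv2.INTER_CUBIC))
E
```

```text
time_s: 9.07
ee_pos: [0.5952, -0.0319, 0.0351]
orientation: [0.465, -0.533, 0.464, 0.533]
force: [0.4, -2.7, 0.6]
gripper_width: -0.003
time_s: 9.32
ee_pos: [0.5947, -0.0289, 0.0351]
orientation: [0.465, -0.533, 0.464, 0.533]
force: [0.1, -2.5, 0.1]
gripper_width: -0.001
t 9.32 base [  0.09 -91.04] z 35.1 yawrel -89.88 deg tilt [ 0.0006  0.001  -1.    ]
F base [-0.26 -2.48] z 0.06 grip -0.0008279877848005402 q [ 0.223  0.539 -0.295 -0.001 -0.736 -0.084]
```

View pics/scene8.png

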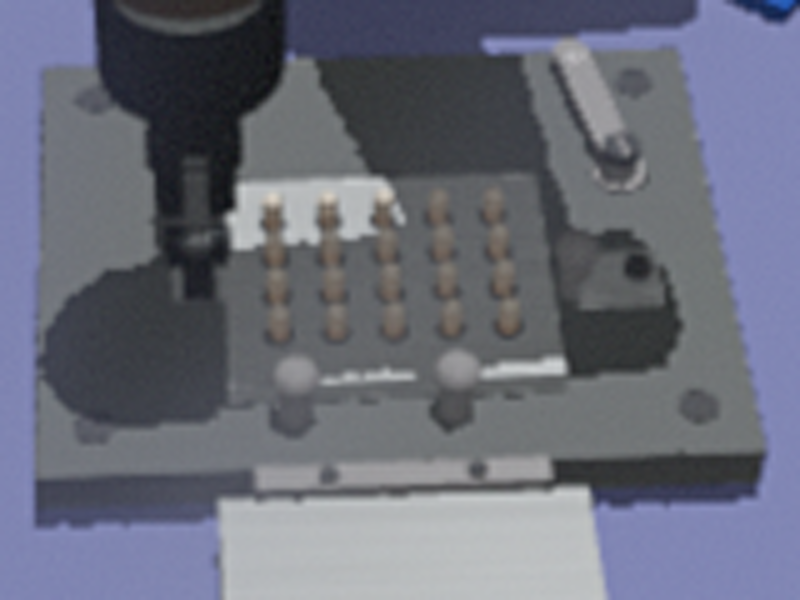

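Sliding at about 2.5 N, and the plate's left edge at (550,280) is now close to the side pin. I'll use finer steps from here.

```bash
python3 -m jog '[{"tx":0,"ty":0,"tz":0.005,"ax":0,"ay":0,"az":0},{"tx":0,"ty":0,"tz":0.01,"ax":0,"ay":0,"az":0},{"tx":0,"ty":0,"tz":0.01,"ax":0,"ay":0,"az":0}]'
python3 -m jog '[{"tx":0,"ty":0,"tz":0.005,"ax":0,"ay":0,"az":0},{"tx":0,"ty":0,"tz":0.008,"ax":0,"ay":0,"az":0},{"tx":0,"ty":0,"tz":0.008,"ax":0,"ay":0,"az":0}]'
python3 -c "
from h import *
now()"
```

```text
time_s: 9.62
ee_pos: [0.5945, -0.0268, 0.0351]
orientation: [0.465, -0.533, 0.464, 0.533]
force: [-0.8, -2.0, 1.0]
gripper_width: -0.002
time_s: 9.87
ee_pos: [0.5942, -0.0254, 0.0351]
orientation: [0.465, -0.533, 0.464, 0.533]
force: [0.3, -3.0, 0.2]
gripper_width: 0.004
t 9.87 base [  0.08 -87.5 ] z 35.1 yawrel -89.87 deg tilt [ 0.0006  0.0008 -1.    ]
F base [-0.12 -2.99] z 0.20 grip 0.004498731821428172 q [ 0.229  0.539 -0.296 -0.001 -0.735 -0.09 ]
```

```bash
python3 -m jog '[{"tx":0,"ty":0,"tz":0.005,"ax":0,"ay":0,"az":0},{"tx":0,"ty":0,"tz":0.006,"ax":0,"ay":0,"az":0},{"tx":0,"ty":0,"tz":0.006,"ax":0,"ay":0,"az":0}]'
python3 -m jog '[{"tx":0,"ty":0,"tz":0.005,"ax":0,"ay":0,"az":0},{"tx":0,"ty":0,"tz":0.005,"ax":0,"ay":0,"az":0}]'
python3 -c "
from h import *
now()"
```

```text
time_s: 10.12
ee_pos: [0.5941, -0.0252, 0.0351]
orientation: [-0.464, 0.534, -0.464, -0.533]
force: [1.0, -7.2, -1.0]
gripper_width: -0.002
time_s: 10.28
ee_pos: [0.5941, -0.0252, 0.0351]
orientation: [-0.464, 0.534, -0.465, -0.533]
force: [2.8, -6.7, -1.2]
gripper_width: -0.0
t 10.28 base [ -0.01 -87.31] z 35.1 yawrel -89.88 deg tilt [ 0.0004 -0.0015 -1.    ]
F base [ 1.83 -7.04] z -1.22 grip -0.00047781780319509963 q [ 0.23   0.538 -0.298  0.002 -0.735 -0.094]
```

The plate has stopped on the side pin at 7 N. Next I'll back off, go round to the near edge, and reseat it with the closed fingers at y = -19, midway between the back pins.

```bash
python3 -m jog '[{"tx":0,"ty":0,"tz":-0.05,"ax":0,"ay":0,"az":0},{"tx":0,"ty":0,"tz":-0.15,"ax":0,"ay":0,"az":0},{"tx":-0.15,"ty":0,"tz":-0.25,"ax":0,"ay":0,"az":0},{"tx":-0.3,"ty":0,"tz":-0.25,"ax":-0.039,"ay":0,"az":0},{"tx":-0.45,"ty":0,"tz":-0.25,"ax":-0.078,"ay":0,"az":0}]'
python3 -m jog '[{"tx":0,"ty":0,"tz":0,"ax":-0.039,"ay":0,"az":0},{"tx":0,"ty":0.1,"tz":0,"ax":-0.078,"ay":0,"az":0},{"tx":0,"ty":0.25,"tz":0,"ax":-0.117,"ay":0,"az":0},{"tx":0,"ty":0.4,"tz":0,"ax":-0.156,"ay":0,"az":0},{"tx":0,"ty":0.55,"tz":0,"ax":-0.195,"ay":0,"az":0}]'
python3 -c "
from h import *
now();go(-150,-100,120)"
```

```text
time_s: 10.7
ee_pos: [0.6006, -0.0756, 0.1256]
orientation: [0.394, -0.587, 0.395, 0.587]
force: [1.1, 0.1, -0.9]
gripper_width: -0.002
time_s: 11.12
ee_pos: [0.4975, -0.1172, 0.1255]
orientation: [0.197, -0.679, 0.197, 0.679]
force: [-0.2, 0.1, -0.1]
gripper_width: -0.002
t 11.12 base [-108.24 -165.37] z 125.5 yawrel -40.16 deg tilt [-0.0012 -0.     -1.    ]
F base [-0.2   0.12] z -0.13 grip -0.0018654942335960484 q [ 0.087  0.301 -0.415 -0.    -0.856  0.919]
shift [ 0.028  -0.1151  0.3703] turn [-0.2231  0.0004 -0.0001] mm 77.76356795817782 deg 40.162341673543914
```

```bash
python3 -m jog '[{"tx":0,"ty":-0.03,"tz":0.08,"ax":-0.039,"ay":0,"az":0},{"tx":0,"ty":-0.06,"tz":0.16,"ax":-0.078,"ay":0,"az":0},{"tx":0,"ty":-0.09,"tz":0.24,"ax":-0.117,"ay":0,"az":0},{"tx":0,"ty":-0.115,"tz":0.32,"ax":-0.156,"ay":0,"az":0},{"tx":0,"ty":-0.115,"tz":0.37,"ax":-0.195,"ay":0,"az":0}]'
python3 - <<'E'
from h import *
now();go(-115,-19,60)
from workcell import r
a=r.get_image("scene")["pixels"]
cv2.imwrite("pics/scene9.png",cv2.resize(a[205:325,260:420],None,fx=5,fy=5,interpolation=cv2.INTER_CUBIC))
a=r.get_image("top")["pixels"]
cv2.imwrite("pics/top9.png",cv2.resize(a[160:305,220:390],None,fx=4,fy=4,interpolation=cv2.INTER_CUBIC))
E
```

```text
time_s: 11.53
ee_pos: [0.4465, -0.0571, 0.1257]
orientation: [-0.019, -0.707, -0.02, 0.707]
force: [-0.3, 0.5, -0.5]
gripper_width: 0.003
t 11.53 base [-150.62  -98.88] z 125.7 yawrel -4.69 deg tilt [-0.0008  0.0012 -1.    ]
F base [-0.2  0.5] z -0.53 grip 0.0029309384579888254 q [ 0.235  0.205 -0.553 -0.002 -0.813  1.391]
shift [ 0.3289 -0.4122 -0.1451] turn [-0.026   0.0002  0.0004] mm 109.39756138111085 deg 4.687799477211604
```

View pics/top9.png

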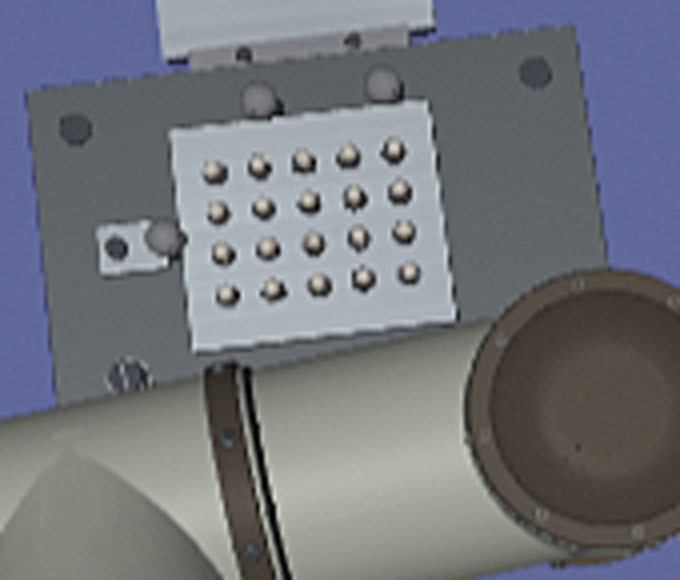

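View pics/scene9.png

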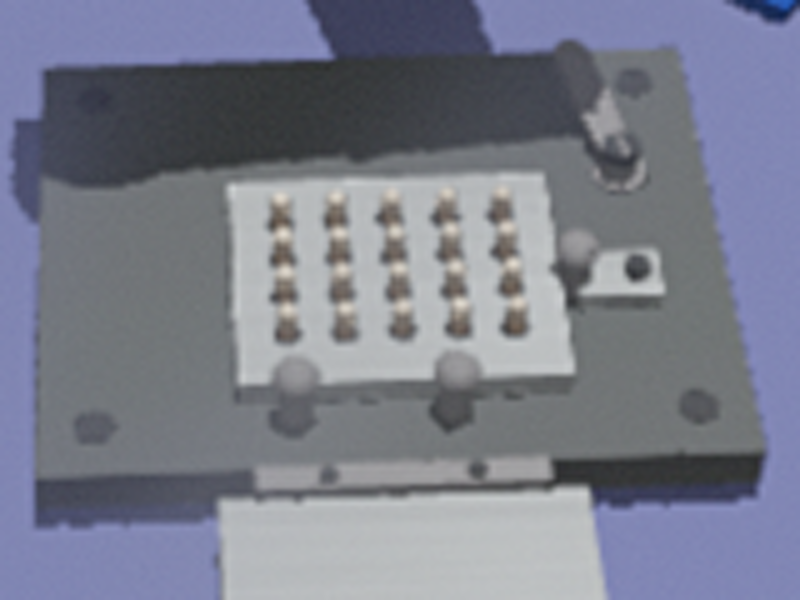

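The plate sits against the side pin and looks square, maybe about 1 mm off the back pins. I'll reseat it from the near edge.

```bash
python3 -m jog '[{"tx":0.1,"ty":-0.15,"tz":0,"ax":-0.026,"ay":0,"az":0},{"tx":0.2,"ty":-0.3,"tz":0,"ax":-0.026,"ay":0,"az":0},{"tx":0.32,"ty":-0.412,"tz":-0.05,"ax":-0.026,"ay":0,"az":0},{"tx":0.33,"ty":-0.412,"tz":-0.14,"ax":-0.026,"ay":0,"az":0},{"tx":0.33,"ty":-0.412,"tz":-0.145,"ax":-0.026,"ay":0,"az":0}]'
python3 -c "
from h import *
now();go(-95,-19,35)"
```

```text
time_s: 12.05
ee_pos: [0.474, 0.0277, 0.0587]
orientation: [-0.046, -0.705, -0.046, 0.706]
force: [1.2, -0.4, 0.5]
gripper_width: -0.0
t 12.05 base [-111.9   -18.59] z 58.7 yawrel -0.36 deg tilt [-0.0007  0.0006 -1.    ]
F base [ 1.13 -0.56] z 0.46 grip -9.588895235278587e-05 q [ 0.401  0.346 -0.573 -0.001 -0.652  1.3  ]
shift [ 0.1183  0.0016 -0.0846] turn [-0.002   0.0002  0.0002] mm 29.082748752361965 deg 0.3621421663560747
```

```bash
python3 -m jog '[{"tx":0.06,"ty":0.002,"tz":0,"ax":-0.002,"ay":0,"az":0},{"tx":0.118,"ty":0.002,"tz":0,"ax":-0.002,"ay":0,"az":0},{"tx":0.118,"ty":0.002,"tz":-0.03,"ax":-0.002,"ay":0,"az":0},{"tx":0.118,"ty":0.002,"tz":-0.06,"ax":-0.002,"ay":0,"az":0},{"tx":0.118,"ty":0.002,"tz":-0.09,"ax":-0.002,"ay":0,"az":0}]'
python3 -m jog '[{"tx":0,"ty":0,"tz":-0.02,"ax":0,"ay":0,"az":0},{"tx":0,"ty":0,"tz":-0.04,"ax":0,"ay":0,"az":0},{"tx":0,"ty":0,"tz":-0.06,"ax":0,"ay":0,"az":0},{"tx":0,"ty":0,"tz":-0.08,"ax":0,"ay":0,"az":0},{"tx":0,"ty":0,"tz":-0.09,"ax":0,"ay":0,"az":0}]'
python3 -c "
from h import *
now()"
```

```text
time_s: 12.47
ee_pos: [0.4934, 0.0296, 0.0358]
orientation: [0.047, 0.706, 0.048, -0.705]
force: [0.0, 0.2, 0.6]
gripper_width: -0.002
time_s: 12.88
ee_pos: [0.5119, 0.0321, 0.0361]
orientation: [0.047, 0.706, 0.048, -0.705]
force: [-0.1, 1.0, 0.8]
gripper_width: 0.0
t 12.88 base [-73.69 -19.34] z 36.1 yawrel -0.08 deg tilt [ 0.0018  0.0013 -1.    ]
F base [-0.  1.] z 0.85 grip 0.00020234129804577852 q [ 0.379  0.432 -0.503 -0.001 -0.633  1.327]
```

```bash
python3 -m jog '[{"tx":0.003,"ty":0,"tz":-0.007,"ax":0,"ay":0,"az":0},{"tx":0.003,"ty":0,"tz":-0.014,"ax":0,"ay":0,"az":0},{"tx":0.003,"ty":0,"tz":-0.014,"ax":0,"ay":0,"az":0}]'
python3 -m jog '[{"tx":0,"ty":0,"tz":-0.005,"ax":0,"ay":0,"az":0},{"tx":0,"ty":0,"tz":-0.008,"ax":0,"ay":0,"az":0},{"tx":0,"ty":0,"tz":-0.008,"ax":0,"ay":0,"az":0}]'
python3 -c "
from h import *
now()"
```

```text
time_s: 13.13
ee_pos: [0.5146, 0.0325, 0.0354]
orientation: [0.047, 0.706, 0.048, -0.705]
force: [-0.1, -0.1, -0.5]
gripper_width: 0.001
time_s: 13.38
ee_pos: [0.5148, 0.0323, 0.0351]
orientation: [-0.047, -0.705, -0.048, 0.706]
force: [-4.0, -0.4, 3.2]
gripper_width: -0.002
t 13.38 base [-70.81 -19.55] z 35.1 yawrel -0.10 deg tilt [-0.0017  0.0003 -1.    ]
F base [-4.03  0.11] z 3.22 grip -0.0018002346625741522 q [ 0.377  0.439 -0.494 -0.002 -0.639  1.329]
```

```bash
python3 -m jog '[{"tx":0,"ty":0,"tz":-0.008,"ax":0,"ay":0,"az":0},{"tx":0,"ty":0,"tz":-0.008,"ax":0,"ay":0,"az":0}]'
python3 -m jog '[{"tx":0,"ty":0,"tz":-0.01,"ax":0,"ay":0,"az":0},{"tx":0,"ty":0,"tz":-0.01,"ax":0,"ay":0,"az":0},{"tx":0,"ty":0,"tz":-0.01,"ax":0,"ay":0,"az":0}]'
python3 -c "
from h import *
now()"
```

```text
time_s: 13.55
ee_pos: [0.515, 0.0322, 0.0349]
orientation: [-0.047, -0.704, -0.047, 0.707]
force: [-5.3, 0.2, 4.2]
gripper_width: 0.0
time_s: 13.8
ee_pos: [0.5151, 0.0319, 0.0347]
orientation: [-0.047, -0.702, -0.047, 0.709]
force: [-6.2, 0.8, 5.4]
gripper_width: -0.001
t 13.80 base [-70.6  -19.98] z 34.7 yawrel -0.15 deg tilt [-0.0089 -0.0015 -1.    ]
F base [-5.99  1.62] z 5.44 grip -0.0005456366378771447 q [ 0.376  0.443 -0.488 -0.003 -0.649  1.331]
```

Both contacts are made. I'll back off, check from above, and work out the latch sweep.

```bash
python3 -m jog '[{"tx":0,"ty":0,"tz":0.05,"ax":0,"ay":0,"az":0},{"tx":0,"ty":0,"tz":0.15,"ax":0,"ay":0,"az":0},{"tx":-0.15,"ty":0,"tz":0.3,"ax":0,"ay":0,"az":0},{"tx":-0.3,"ty":0,"tz":0.45,"ax":0,"ay":0,"az":0},{"tx":-0.45,"ty":0,"tz":0.6,"ax":0,"ay":0,"az":0}]'
python3 - <<'E'
from h import *
now();go(-138,125,100)
from workcell import r
a=r.get_image("scene")["pixels"]
cv2.imwrite("pics/scene10.png",cv2.resize(a[205:325,260:420],None,fx=5,fy=5,interpolation=cv2.INTER_CUBIC))
a=r.get_image("top")["pixels"]
cv2.imwrite("pics/top10.png",cv2.resize(a[160:305,220:390],None,fx=4,fy=4,interpolation=cv2.INTER_CUBIC))
P=np.array([-69.5,100])
for th in np.linspace(.2,np.pi/2,10):
    d=8+11*np.sin(th)+14.5*np.cos(th);print(round(th,2),(P+60*np.array([-np.cos(th),-np.sin(th)])+d*np.array([-np.sin(th),np.cos(th)])).round(1))
E
```

```text
time_s: 14.22
ee_pos: [0.3984, 0.0163, 0.1246]
orientation: [-0.048, -0.703, -0.047, 0.708]
force: [0.6, 0.8, 1.7]
gripper_width: -0.0
t 14.22 base [-188.29  -19.63] z 124.6 yawrel -0.14 deg tilt [-0.0082 -0.0019 -1.    ]
F base [0.72 0.7 ] z 1.70 grip -5.53166457255861e-05 q [ 0.452  0.125 -0.661 -0.003 -0.793  1.255]
shift [ 0.1204 -0.7239 -0.2507] turn [-0.0008  0.0027 -0.0002] mm 155.08990424930224 deg 0.5026160963766068
0.2 [-133.2  112. ]
0.35 [-134.6  103.1]
0.5 [-134.6   93.8]
0.66 [-133.    84.1]
0.81 [-129.7   74.5]
0.96 [-124.6   65.3]
1.11 [-117.8   56.9]
1.27 [-109.3   49.6]
1.42 [-99.4  43.9]
1.57 [-88.5  40. ]
```

View pics/top10.png

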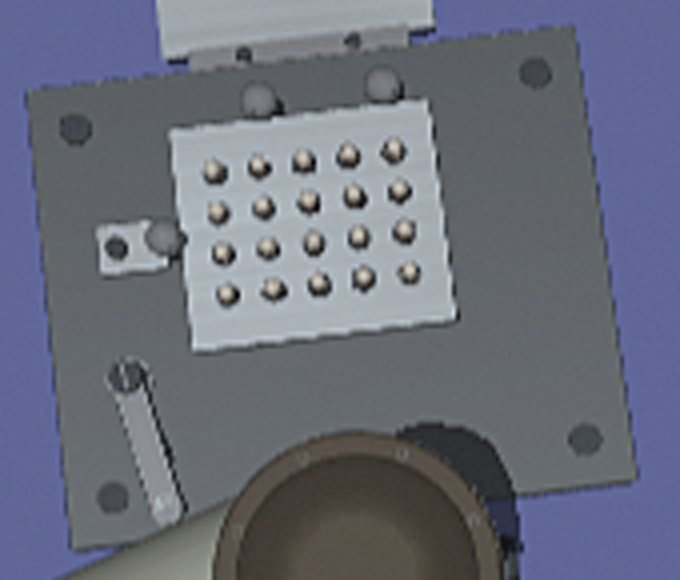

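View pics/scene10.png

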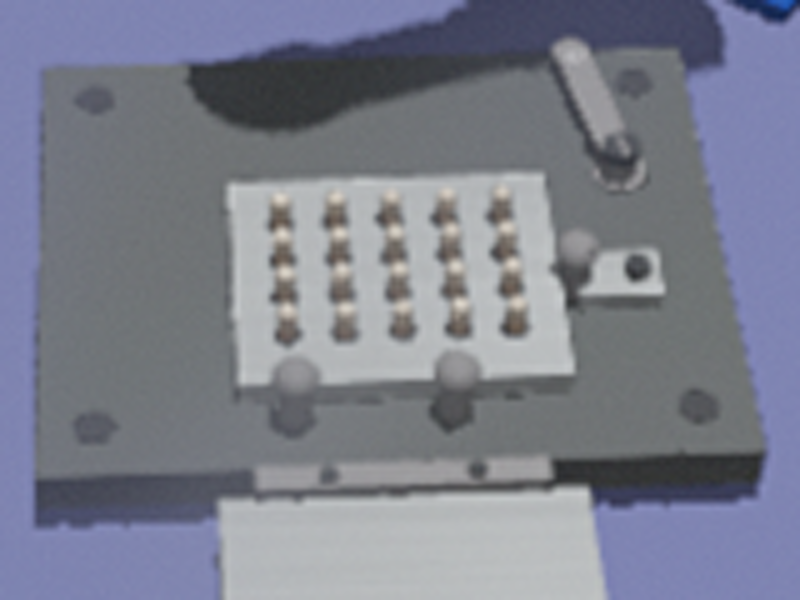

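```bash
python3 -m jog '[{"tx":0,"ty":-0.18,"tz":-0.06,"ax":0,"ay":0.003,"az":0},{"tx":0,"ty":-0.36,"tz":-0.12,"ax":0,"ay":0.003,"az":0},{"tx":0.03,"ty":-0.54,"tz":-0.18,"ax":0,"ay":0.003,"az":0},{"tx":0.09,"ty":-0.72,"tz":-0.25,"ax":0,"ay":0.003,"az":0},{"tx":0.12,"ty":-0.735,"tz":-0.25,"ax":0,"ay":0.003,"az":0}]'
python3 -c "
from h import *
now();go(-135,124,37)"
```

```text
time_s: 14.73
ee_pos: [0.4323, 0.1754, 0.105]
orientation: [0.047, 0.712, 0.052, -0.699]
force: [-0.2, -0.8, -0.4]
gripper_width: 0.0
t 14.73 base [-133.17  133.37] z 105.0 yawrel 0.22 deg tilt [ 0.0173  0.0083 -0.9998]
F base [-0.3  -0.75] z -0.35 grip 0.00019850717060243087 q [ 0.739  0.252 -0.559  0.008 -0.741  0.966]
shift [0.3395 0.0488 0.0155] turn [ 0.0012 -0.0058  0.0018] mm 68.67280982998001 deg 1.1186951199331057
```

```bash
python3 -m jog '[{"tx":0.1,"ty":0.02,"tz":0.01,"ax":0,"ay":-0.006,"az":0.002},{"tx":0.2,"ty":0.045,"tz":0.015,"ax":0,"ay":-0.006,"az":0.002},{"tx":0.3,"ty":0.045,"tz":0.015,"ax":0,"ay":-0.006,"az":0.002},{"tx":0.34,"ty":0.045,"tz":0.015,"ax":0,"ay":-0.006,"az":0.002},{"tx":0.34,"ty":0.045,"tz":0.015,"ax":0,"ay":-0.006,"az":0.002}]'
python3 - <<'E'
from h import *
now();go(-135,112,37);go(-134.6,93.8,37)
from workcell import r
a=r.get_image("scene")["pixels"]
cv2.imwrite("pics/scene11.png",cv2.resize(a[185:305,270:430],None,fx=5,fy=5,interpolation=cv2.INTER_CUBIC))
E
```

```text
time_s: 15.15
ee_pos: [0.4314, 0.1661, 0.0349]
orientation: [-0.05, -0.704, -0.048, 0.707]
force: [-0.2, -0.5, -0.5]
gripper_width: 0.001
t 15.15 base [-135.34  124.26] z 34.9 yawrel 0.21 deg tilt [-0.0032 -0.003  -1.    ]
F base [-0.22 -0.47] z -0.48 grip 0.0009685530019636801 q [ 0.721  0.373 -0.623  0.    -0.579  0.99 ]
shift [-0.0102  0.0613 -0.0015] turn [ 0.0011  0.0011 -0.0008] mm 12.436954534569637 deg 0.32620506324678095
shift [-0.01    0.1523 -0.0031] turn [ 0.0011  0.0011 -0.0008] mm 30.53830764712211 deg 0.32620506324678095
```

View pics/scene11.png

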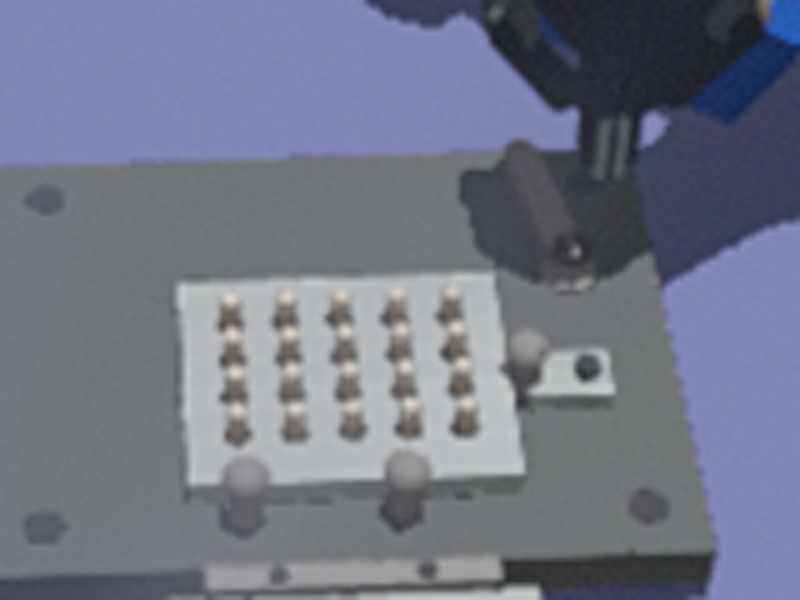

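The closed fingers stand behind the latch arm, at about (610,150) in the crop. Now I'll sweep the latch.

```bash
python3 -m jog '[{"tx":-0.008,"ty":0.03,"tz":0,"ax":0.001,"ay":0.001,"az":-0.001},{"tx":-0.008,"ty":0.06,"tz":0,"ax":0.001,"ay":0.001,"az":-0.001},{"tx":-0.008,"ty":0.09,"tz":0,"ax":0.001,"ay":0.001,"az":-0.001},{"tx":-0.008,"ty":0.12,"tz":-0.002,"ax":0.001,"ay":0.001,"az":-0.001},{"tx":-0.008,"ty":0.15,"tz":-0.003,"ax":0.001,"ay":0.001,"az":-0.001}]'
python3 -c "
from h import *
now();go(-129.7,74.5,36);go(-124.6,65.3,36)"
```

```text
time_s: 15.62
ee_pos: [0.4377, 0.1369, 0.0387]
orientation: [0.047, 0.707, 0.05, -0.704]
force: [0.0, 2.1, 0.2]
gripper_width: 0.003
t 15.62 base [-133.     94.48] z 38.7 yawrel 0.04 deg tilt [ 0.0039  0.0039 -1.    ]
F base [0.33 2.09] z 0.22 grip 0.003253529075613376 q [ 0.659  0.358 -0.634 -0.001 -0.573  1.05 ]
shift [ 0.0133  0.1    -0.0164] turn [ 0.0002 -0.0014  0.0011] mm 20.433077445713447 deg 0.3201686338269948
shift [ 0.0133  0.146  -0.0418] turn [ 0.0002 -0.0014  0.0011] mm 30.486853127767706 deg 0.3201686338269948
```

```bash
python3 -m jog '[{"tx":0.008,"ty":0.03,"tz":-0.003,"ax":0,"ay":-0.001,"az":0.001},{"tx":0.01,"ty":0.06,"tz":-0.007,"ax":0,"ay":-0.001,"az":0.001},{"tx":0.012,"ty":0.09,"tz":-0.014,"ax":0,"ay":-0.001,"az":0.001},{"tx":0.012,"ty":0.12,"tz":-0.027,"ax":0,"ay":-0.001,"az":0.001},{"tx":0.012,"ty":0.146,"tz":-0.042,"ax":0,"ay":-0.001,"az":0.001}]'
python3 -c "
from h import *
now();go(-117.8,56.9,36);go(-109,49.6,36);go(-99.4,43.9,36)"
```

```text
time_s: 16.03
ee_pos: [0.45, 0.1083, 0.0361]
orientation: [0.048, 0.706, 0.048, -0.705]
force: [0.5, 1.9, -0.1]
gripper_width: 0.001
t 16.03 base [-124.68   64.54] z 36.1 yawrel 0.03 deg tilt [ 0.0005 -0.     -1.    ]
F base [0.78 1.78] z -0.07 grip 0.0014943124639438504 q [ 0.589  0.37  -0.624  0.001 -0.576  1.118]
shift [ 0.0003  0.0382 -0.0344] turn [ 0.0002 -0.0002 -0.    ] mm 10.280249191459715 deg 0.04163334123050329
shift [ 0.0004  0.0747 -0.0784] turn [ 0.0002 -0.0002 -0.    ] mm 21.65672527959329 deg 0.04163334123050329
shift [ 0.0004  0.1033 -0.1263] turn [ 0.0002 -0.0002 -0.    ] mm 32.63434723179431 deg 0.04163334123050329
```

```bash
python3 -m jog '[{"tx":0,"ty":0.02,"tz":-0.017,"ax":0,"ay":0,"az":0},{"tx":0,"ty":0.038,"tz":-0.034,"ax":0,"ay":0,"az":0},{"tx":0,"ty":0.057,"tz":-0.056,"ax":0,"ay":0,"az":0},{"tx":0,"ty":0.075,"tz":-0.078,"ax":0,"ay":0,"az":0},{"tx":0,"ty":0.09,"tz":-0.1,"ax":0,"ay":0,"az":0}]'
python3 - <<'E'
from h import *
now();go(-92,41,36)
from workcell import r
a=r.get_image("scene")["pixels"]
cv2.imwrite("pics/scene12.png",cv2.resize(a[185:305,270:430],None,fx=5,fy=5,interpolation=cv2.INTER_CUBIC))
E
```

```text
time_s: 16.45
ee_pos: [0.4725, 0.0928, 0.0359]
orientation: [-0.048, -0.705, -0.048, 0.706]
force: [-1.2, 0.6, 0.5]
gripper_width: -0.004
t 16.45 base [-104.49   46.09] z 35.9 yawrel 0.02 deg tilt [-0.0002 -0.0004 -1.    ]
F base [-1.11  0.74] z 0.46 grip -0.0039079586427578795 q [ 0.532  0.394 -0.579  0.    -0.598  1.174]
shift [-0.0004  0.0255 -0.0624] turn [ 0.0001  0.0001 -0.0001] mm 13.483921621309205 deg 0.03338016611473088
```

View pics/scene12.png

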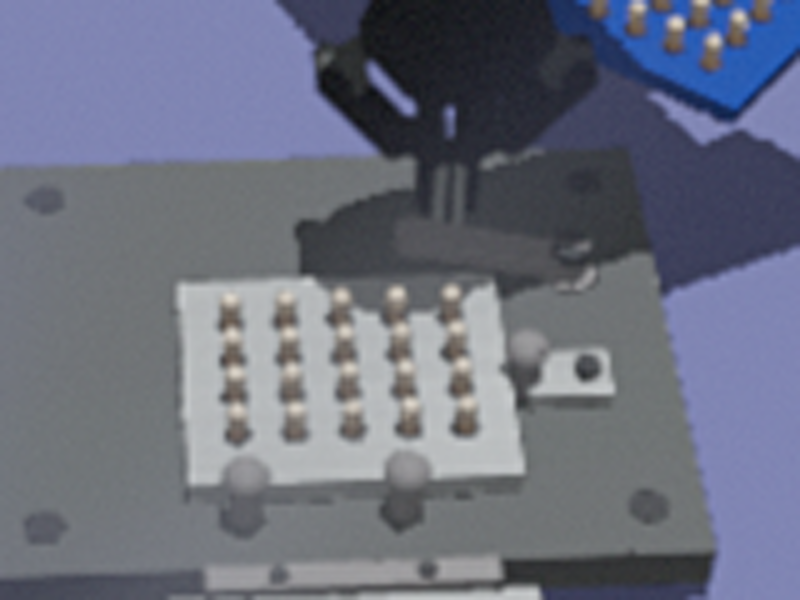

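The latch arm is turning freely and the last part of the swing remains. I'll push in +x until it meets the stop.

```bash
python3 -m jog '[{"tx":0,"ty":0.01,"tz":-0.016,"ax":0,"ay":0,"az":0},{"tx":0,"ty":0.017,"tz":-0.032,"ax":0,"ay":0,"az":0},{"tx":0,"ty":0.022,"tz":-0.048,"ax":0,"ay":0,"az":0},{"tx":0,"ty":0.025,"tz":-0.062,"ax":0,"ay":0,"az":0},{"tx":0,"ty":0.025,"tz":-0.062,"ax":0,"ay":0,"az":0}]'
python3 -m jog '[{"tx":0,"ty":0,"tz":-0.006,"ax":0,"ay":0,"az":0},{"tx":0,"ty":0,"tz":-0.012,"ax":0,"ay":0,"az":0},{"tx":0,"ty":0,"tz":-0.018,"ax":0,"ay":0,"az":0},{"tx":0,"ty":0,"tz":-0.018,"ax":0,"ay":0,"az":0}]'
python3 -c "
from h import *
now()"
```

```text
time_s: 16.92
ee_pos: [0.4869, 0.0894, 0.0359]
orientation: [0.048, 0.706, 0.048, -0.705]
force: [0.3, -0.8, -0.6]
gripper_width: -0.0
time_s: 17.25
ee_pos: [0.4894, 0.0895, 0.0358]
orientation: [-0.048, -0.705, -0.048, 0.706]
force: [-3.5, -1.4, 2.2]
gripper_width: -0.002
t 17.25 base [-88.17  40.52] z 35.8 yawrel -0.01 deg tilt [-0.0016 -0.0014 -1.    ]
F base [-3.65 -0.9 ] z 2.21 grip -0.0023550219867264043 q [ 0.508  0.415 -0.539  0.001 -0.619  1.198]
```

```bash
python3 -m jog '[{"tx":0,"ty":0,"tz":-0.01,"ax":0,"ay":0,"az":0},{"tx":0,"ty":0,"tz":-0.014,"ax":0,"ay":0,"az":0},{"tx":0,"ty":0,"tz":-0.014,"ax":0,"ay":0,"az":0}]'
python3 -c "
from h import *
now()"
python3 -m jog '[{"tx":0,"ty":0,"tz":0.05,"ax":0,"ay":0,"az":0},{"tx":0,"ty":0,"tz":0.15,"ax":0,"ay":0,"az":0},{"tx":-0.15,"ty":0,"tz":0.3,"ax":0,"ay":0,"az":0},{"tx":-0.3,"ty":0,"tz":0.45,"ax":0,"ay":0,"az":0},{"tx":-0.45,"ty":0,"tz":0.5,"ax":0,"ay":0,"az":0}]'
python3 -m jog '[{"tx":-0.1,"ty":-0.2,"tz":0,"ax":0,"ay":0,"az":0},{"tx":-0.2,"ty":-0.4,"tz":0,"ax":0,"ay":0,"az":0},{"tx":-0.3,"ty":-0.6,"tz":0,"ax":0,"ay":0,"az":0},{"tx":-0.35,"ty":-0.8,"tz":0,"ax":0,"ay":0,"az":0},{"tx":-0.35,"ty":-1.0,"tz":0,"ax":0,"ay":0,"az":0}]'
python3 - <<'E'
from h import *
now()
from workcell import r
a=r.get_image("scene")["pixels"]
cv2.imwrite("pics/scene13.png",cv2.resize(a[205:325,260:420],None,fx=5,fy=5,interpolation=cv2.INTER_CUBIC))
a=r.get_image("top")["pixels"]; cv2.imwrite("pics/top13f.png",a)
cv2.imwrite("pics/top13.png",cv2.resize(a[160:305,220:390],None,fx=4,fy=4,interpolation=cv2.INTER_CUBIC))
E
```

```text
time_s: 17.5
ee_pos: [0.4896, 0.0892, 0.0355]
orientation: [-0.049, -0.703, -0.047, 0.708]
force: [-7.1, 0.7, 5.0]
gripper_width: 0.001
t 17.50 base [-88.05  40.19] z 35.5 yawrel -0.04 deg tilt [-0.007  -0.0032 -1.    ]
F base [-6.93  1.69] z 5.02 grip 0.0009244651797716513 q [ 0.507  0.418 -0.534 -0.001 -0.626  1.2  ]
time_s: 17.92
ee_pos: [0.3877, 0.0747, 0.126]
orientation: [-0.049, -0.702, -0.046, 0.709]
force: [1.1, 0.1, 0.1]
gripper_width: -0.002
time_s: 18.33
ee_pos: [0.3633, 0.2708, 0.1987]
orientation: [-0.047, -0.704, -0.049, 0.707]
force: [-0.4, 1.3, 0.5]
gripper_width: 0.002
t 18.33 base [-188.56  237.3 ] z 198.7 yawrel -0.01 deg tilt [-0.0044  0.0023 -1.    ]
F base [-0.24  1.32] z 0.51 grip 0.0015055022119607193 q [ 0.997  0.121 -0.44  -0.006 -1.011  0.712]
```

View pics/top13.png

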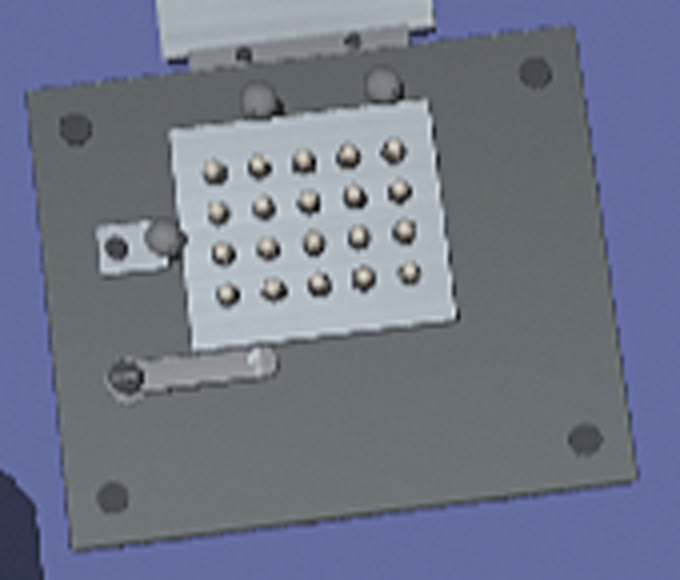

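View pics/scene13.png

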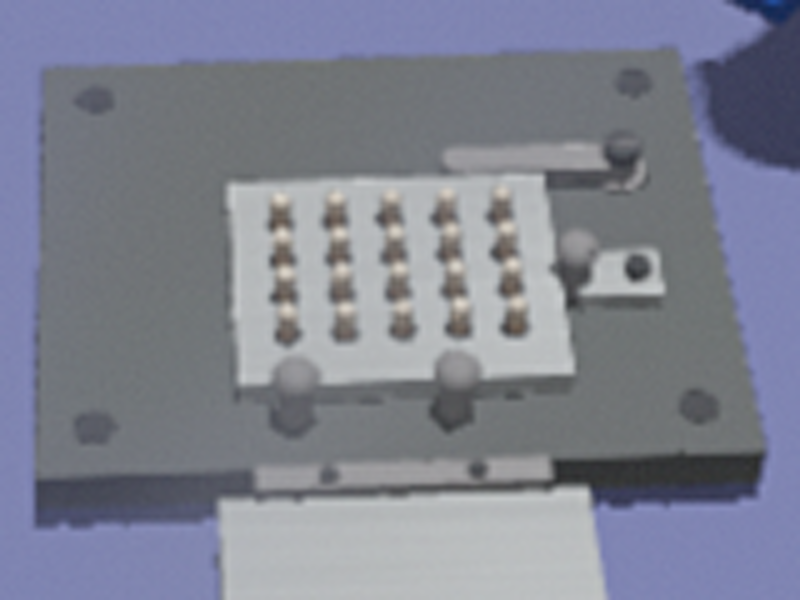

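View pics/top13f.png

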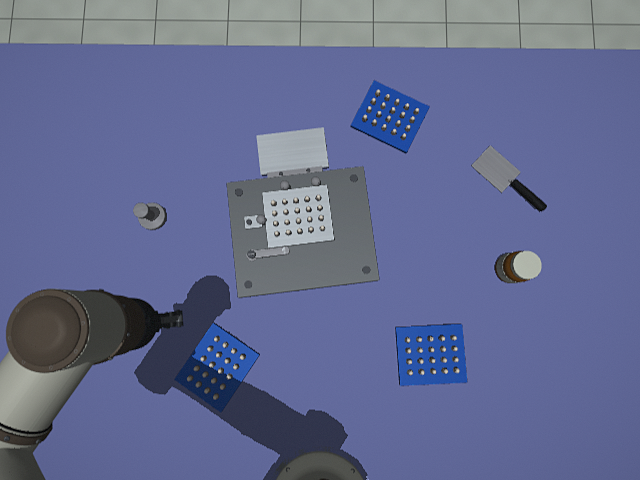

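```bash
python3 - <<'E'
import cv2,numpy as np
for n,(a,b),(y0,y1,x0,x1),k in(("top",("top9","top13"),(95,345,165,462),4),("top10",("top10","top13"),(95,345,165,462),4),("scene",("scene9","scene13"),(178,400,222,545),5),("ctrl",("top9","top13"),(20,130,30,600),4)):
    A,B=[cv2.cvtColor(cv2.imread(f"pics/{f}.png"),cv2.COLOR_BGR2GRAY)[y0:y1,x0:x1].astype(np.float32) for f in(a,b)]
    w=np.eye(2,3,dtype=np.float32)
    cc,w=cv2.findTransformECC(A,B,w,cv2.MOTION_EUCLIDEAN)
    c=np.array([(x1-x0)/2,(y1-y0)/2]);d=w[:,:2]@c+w[:,2]-c
    print(n,cc,"shift px",d/k,"rot deg",np.degrees(w[1,0]))
E
```

```text
top 0.987596348223855 shift px [ 0.01632605 -0.09105199] rot deg -0.10802642
top10 0.9997808172706346 shift px [-0.00029638 -0.00128248] rot deg 0.0053897086
scene 0.9932750021219973 shift px [-0.01793418  0.07717162] rot deg -0.07747667
ctrl 0.995382098020169 shift px [-0.03035217 -0.02705957] rot deg -0.018045606
```

```bash
python3 -m jog '[{"tx":0,"ty":0,"tz":0,"ax":0,"ay":0,"az":0},{"tx":0,"ty":0,"tz":0,"ax":0,"ay":0,"az":0}]'; python3 -c "
from workcell import r
print(r.sign_off())"
```

```text
time_s: 18.6
ee_pos: [0.3637, 0.2745, 0.1971]
orientation: [-0.049, -0.704, -0.051, 0.707]
force: [0.3, 0.3, -0.1]
gripper_width: 0.003
the job is handed in; nothing more can be done
None
```

The capsule plate is home against both back pins and the side pin, and the latch is closed along its near edge. I handed the job in at 18.6 s, with the arm clear of everything.

**What I did**
- **Squaring:** I pushed the near edge with both open fingertips until the plate was square and stopped at the back pins.
- **Side pin:** I slid it sideways with the closed fingers until it stopped on the side pin, at about 7 N.
- **Reseating:** I pushed the near edge again, midway between the back pins, so it would bear on both (about 6 N).
- **Latch:** I swung the arm round to its stop, at about 7 N.

**What the last checks showed**
- **Plate:** It looks square, and closing the latch did not move it measurably. Reseating moved it about 0.2 mm forward and 0.1° round, with about 0.05 mm of sideways change, so the side-pin contact should still hold. I did not push-test that contact again after reseating.
- **Latch:** It lies parallel to the near edge, and the fingers stopped within 0.5 mm of where a closed latch should be.
- **Bystanders:** The jar, tamper and spatula look unmoved in the final top view.
- **Disagreement:** The cameras placed the plate 1 to 2 mm apart along base x. I relied on the force stops and on comparing pictures instead.
- **Rejected command:** My first move command was refused for its format, and nothing moved.

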